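# Build the decanting tower on its saucer

### The job

Set up the sediment filter for decanting, in this order: stand the stoneware beaker upright on the middle of the empty terracotta saucer, seat the wide steel funnel in the beaker's mouth, seat the smaller steel strainer in the funnel, and close the strainer with the wooden cap. Finish and let go of each piece before you fetch the next, seat each one level and fully home, and leave the little candle on its dish where it stands.

Things in the scene. Friction and masses are not known exactly. Their poses are not given: they have to be found in the camera images.
- saucer: empty round terracotta saucer, the target of the stack, loose on the chest top; 120 mm across, 14 mm high at its rim, its wide floor (flat to 50 mm from the middle) 4 mm above its underside. Origin: centre of the underside; z up. Nothing stands on it at the start.
- beaker: pale stoneware beaker with a dark band, open at the top, 63 mm across at the belly, 80 mm high, foot 50 mm across, mouth about 50 mm across inside; stands upright. Origin: centre of the underside; z up. About 0.18 kg. Can be gripped from above across its outside, 10 to 35 mm below the rim (about 60 mm).
- funnel: wide steel insert: stepped open cup, 52 mm high, on its foot. From below: taper 32 to 42 mm across (0-24 mm up), flange 64 mm across (24-28), straight collar 54 mm across outside, 48 inside (28-52), the part to grip from above. Seated, its flange lies on the beaker's rim, its origin 56 mm above the beaker's. Origin: centre of underside; z up. About 0.13 kg.
- strainer: smaller steel insert of the same shape, holes in its floor, 46 mm high, on its foot. From below: taper 30 to 39 mm across (0-20 mm up), flange 54 mm across (20-24), straight collar 44 mm across outside, 38 inside (24-46), the part to grip from above. Seated, its flange lies on the funnel's rim, its origin 32 mm above the funnel's. Origin: centre of underside; z up. About 0.09 kg.
- stopper_cap: round wooden cap with a knob, 42 mm high, on its cork plug. From below: plug 25 to 33 mm across (0-12 mm up), disc 44 mm across (12-17), upright cylindrical knob 20 mm across (17-42), the part to grip from above. Seated, its disc lies on the strainer's rim, its origin 34 mm above the strainer's. Origin: centre of underside; z up. About 0.06 kg.
- candle_dish: a bystander: short cream candle stuck to a small dish, 68 mm across, 59 mm high, loose. Origin: centre of the underside; z up. To be left where it stands.
Mind the look-alikes: they are no part of the job. What is shaped like the beaker but green is not meant.

How it is judged (in metres and radians):
On the way, in this order (a step that is already met when the one before it is completed fails the run):
1. the beaker stands upright on the empty saucer, released (horizontal distance between beaker and saucer below 0.015 m and z of beaker in the frame of saucer between 0.001 and 0.012 m and angle between beaker's own z axis and vertical below 0.1 rad and linear speed of beaker below 0.02 m/s and contact force between the fingers and beaker below 0.2 N), for 0.2 s.
2. the funnel is seated in the beaker, released (all of step 1 and horizontal distance between funnel and beaker below 0.01 m and z of funnel in the frame of beaker between 0.052 and 0.06 m and angle between funnel's own z axis and vertical below 0.1 rad and linear speed of funnel below 0.02 m/s and contact force between the fingers and funnel below 0.2 N), for 0.2 s.
3. the strainer is seated in the funnel, released (all of step 2 and horizontal distance between strainer and funnel below 0.008 m and z of strainer in the frame of funnel between 0.029 and 0.036 m and angle between strainer's own z axis and vertical below 0.1 rad and linear speed of strainer below 0.02 m/s and contact force between the fingers and strainer below 0.2 N), for 0.2 s.
4. the cap is seated in the strainer, released (all of step 3 and horizontal distance between stopper_cap and strainer below 0.008 m and z of stopper_cap in the frame of strainer between 0.031 and 0.038 m and angle between stopper_cap's own z axis and vertical below 0.1 rad and linear speed of stopper_cap below 0.02 m/s and contact force between the fingers and stopper_cap below 0.2 N), for 0.2 s.
At the end, for the whole second after the job is handed in: Beaker on the saucer within 15 mm of its middle, funnel in the beaker within 10 mm, strainer in the funnel and cap in the strainer within 8 mm, each with its flange or disc on the rim below (heights within about 4 mm); all upright within 0.1 rad, released and at rest (all of step 4); the robot touches nothing.
It fails at once if the candle on its dish is moved more than 20 mm or tipped (distance of candle_dish from where it was at the start of the episode above 0.02 m or angle between candle_dish's own z axis and vertical above 0.3 rad).
It also fails if it takes over 122 s, if anything falls off the work surface, if the arm or the gripper's body presses on something with over 40 N, if the wrist force passes 120 N, or if a joint passes its speed limit or range.

### The arm

A 6-joint arm with a two-finger parallel gripper is mounted at the origin on a cart in front of the work surface, level with it; the furniture and walls round the work are solid. World frame = base frame: x ahead of the robot, y to its left, z up, the work surface at z = 0. Lengths are in m, angles in degrees, forces in N, time in s.
With the tool pointing down it reaches from about 0.25 to 0.725 m from the base axis. Payload 9.7 kg.
Tool frame: the origin (TCP) lies between the finger pads; the fingertips stand 11 mm ahead of it and the grasp point (between the pads) lies 8 mm behind it; z points along the fingers, x is the direction in which the jaws open and shut, and the axes are right-handed (so a half turn about z gives the same grasp; the last joint's range is limited). The gripper opens to 85 mm and grips with 20 to 120 N. Pads are 22 mm wide; open, the fingers measure 114 mm over their backs; the gripper's body (76 mm by 85 mm) begins 54 mm behind the grasp point. The pads swing forward as they close: fully open they stand 13 mm farther back than shut.
Start: joints at [-69.786, 4.979, 10.078, 95.1, 0, 90], TCP at [0.19, -0.516, 0.242] pointing down, gripper open.
Joint ranges: [-179.16, 179.16], [-48.56, 103.87], [-65.8, 70.77], [-126.05, 130.52], [-82.76, 87.17], [-180, 180]. Speed limits (degrees/s): [127.2, 127.2, 147.25, 180, 180, 180].

### API

Orientations are given as [roll, pitch, yaw] about the fixed x, y, z axes, in that order (R = Rz(yaw) Ry(pitch) Rx(roll)).
In Python, from workcell import get_obs, camera, job_done, spotter gives the robot as it stands.
- The arm moves only by the tool play_rows, never from a script. Its argument "rows" is a list of rows, each a list of 3 entries, a list of its own where there are three numbers: the closure, from 0 (fully open) to 1 (shut), then the shift along the tool's x, y, z in cm, then the turn, a rotation vector about the tool's x, y, z in degrees. In form: [[claw, [x, y, z], [wx, wy, wz]], ...]. A call has 1 to 12 rows; each row shifts and turns the pose as measured when the row begins, along the tool's axes as they then stand; what a row does not reach is not made up. A row lasts 1/10 s, in which the tool goes at most 50 mm and 8.59 degrees, less where a joint would pass 70% of its speed; a pose out of reach is approached as far as the arm can. A call is refused whole if a number of a shift passes 5 or a number of a turn 8.59, either way. A call with a gripper value outside its range is refused whole. The fingers move at their own pace and stop on an object; "newtons" is the grip in N (left out, the last holds). Time passes only in rows, so rows that do not move let the fingers close. It gives the time, the measured TCP pose, the force and the opening at its end, in the units of the state.
- get_obs(): the state, without advancing time (a new reading comes with each control period).
- camera(name): name is "side" or "top"; returns a dict with "img" (400x640x3 uint8, red, green, blue), "intrinsics" (3x3 intrinsics, pixels), "xyz" and "orientation" of the camera in the world. Camera axes: x right, y down, z forward; pixel columns grow to the right and rows downward; lengths in m; the calibration is good to about 2 mm. A picture is of the moment at which its call begins. There is no depth.
- job_done(): hands the job in, once; it reports no verdict.
Trained networks look in a picture, given as the dict that the camera call returned (one of the last four; its "shot" number tells which), for a name from the list of things; names that differ only in an ending like _2 or _b are one class to them, and where a whole thing is asked for, a point or a joint stands for the part that bears it (a point fixed in the world has none). Each returns a list of dicts, best first, with "confidence" (0 to 1); they miss things now and then, are a little off and sometimes report something else, mostly with a low value. They report only what shows in the picture. A call takes as long as a camera call. They do not tell look-alikes from the thing itself.
- spotter.spot_in(picture, thing): "point" ([x, y, z] in m, in world coordinates, good to about 4 mm: the middle of the surface that is visible of it).
- spotter.trace(picture, thing): "pixels" (400x640 bool, what is visible of it).
The state is a dict: "time": time; "q": joint angles; "qd": joint speeds; "joint_efforts": joint torques, N m; "ee_pos": TCP position; "tcp_rot": TCP orientation; "wrist_force": force on the tool from outside, world axes, zero at the start; "torque": the same for the moment, N m; "opening": finger opening in m.
Only numpy, scipy, OpenCV 4.12 (cv2) and the standard library are available. Lean on these libraries where they do the work, as an engineer would, in place of code of your own. Each camera call takes 0.05 s, during which the arm holds its last target.

## Working session

There is one attempt and no reset: what is moved stays moved. The work goes in short steps, Python scripts to look and compute and a tool call to move; the robot and the scene stay as the last step left them, time stands still between calls to the robot, and variables do not carry over. Pictures are saved under pics/ and viewed, and the job is handed in when it is done.

Besides the shell and the picture viewer there is one more tool, called by a JSON object that holds its "op" and its "data", one argument or row to a line. play_rows: Moves the arm, as the interface text tells. Its arguments: {"type":"object","properties":{"rows":{"type":"array","items":{"type":"array"}},"newtons":{"type":"number"}},"required":["rows"]}

```bash
mkdir -p pics; ls; cat > h.py <<'E'
import numpy as np, cv2
from workcell import get_obs, camera, job_done, spotter
def save(c,n): cv2.imwrite('pics/'+n+'.png',c['img'][:,:,::-1])
E
python3 - <<'E'
from h import *
for n in ['side','top']:
    c=camera(n); save(c,n+'0'); print(n,c['xyz'],c['orientation'],c['intrinsics'])
    for t in ['saucer','beaker','funnel','strainer','stopper_cap','candle_dish']:
        for r in spotter.spot_in(c,t): print(t,np.round(r['point'],3),round(r['confidence'],2))
print(get_obs())
E
```

```text
pics
side [0.12649624 0.78396635 0.45615619] [-115.17554114   -0.80551896 -147.20010499] [[467.95845109   0.         325.69990058]
 [  0.         467.95845109 195.82634104]
 [  0.           0.           1.        ]]
saucer [0.597 0.287 0.006] 0.76
saucer [0.592 0.108 0.031] 0.64
beaker [ 0.611 -0.087  0.057] 0.97
beaker [ 0.712 -0.176  0.065] 0.94
beaker [ 0.526 -0.148  0.055] 0.88
beaker [ 0.714 -0.08   0.055] 0.59
funnel [ 0.446 -0.079  0.039] 0.73
strainer [0.594 0.109 0.03 ] 0.89
stopper_cap [0.436 0.296 0.016] 0.7
candle_dish [0.445 0.109 0.022] 0.87
candle_dish [ 0.612 -0.084  0.056] 0.37
top [0.29599865 0.04904512 1.36641428] [-1.67799582e+02 -1.28666252e-02 -8.58876704e+01] [[516.74812382   0.         320.56096186]
 [  0.         516.74812382 200.67761043]
 [  0.           0.           1.        ]]
saucer [0.601 0.297 0.006] 0.7
beaker [ 0.633 -0.112  0.032] 0.94
beaker [ 0.725 -0.203  0.048] 0.87
beaker [ 0.538 -0.18   0.035] 0.73
beaker [ 0.734 -0.105  0.039] 0.7
funnel [ 0.449 -0.094  0.03 ] 0.58
strainer [0.6   0.093 0.027] 0.6
stopper_cap [0.443 0.292 0.016] 0.72
candle_dish [0.443 0.098 0.026] 0.95
{'time': 0.7, 'q': array([-6.97842100e+01,  4.97569611e+00,  1.00787458e+01,  9.50992724e+01,
       -1.02922071e-03,  8.99998544e+01]), 'qd': array([ 0.05510825,  0.01082283, -0.05006608,  0.01139107, -0.02318959,
       -0.07626361]), 'joint_efforts': array([-2.63128677e-04, -5.19957876e+01,  4.64788163e+01,  9.60031539e-04,
        4.84970963e-05, -1.30639563e-05]), 'ee_pos': array([ 0.19005054, -0.51611753,  0.24231966]), 'tcp_rot': array([ 1.79998971e+02, -3.77725425e-03, -6.97840644e+01]), 'wrist_force': array([ 0.27063454, -0.13416538, -0.41813721]), 'torque': array([ 0.03240463,  0.01458608, -0.00641412]), 'opening': 0.08518927788186006}
```

View pics/side0.png

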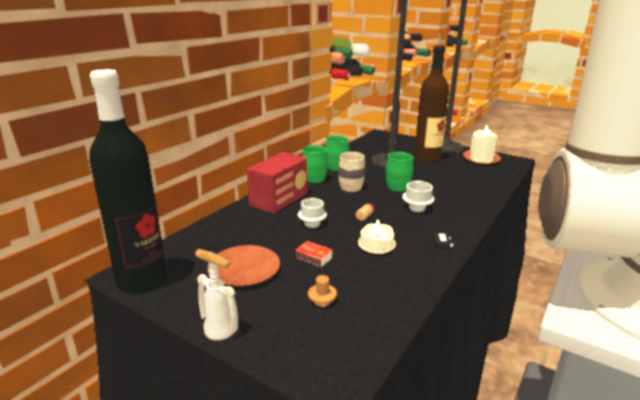

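View pics/top0.png

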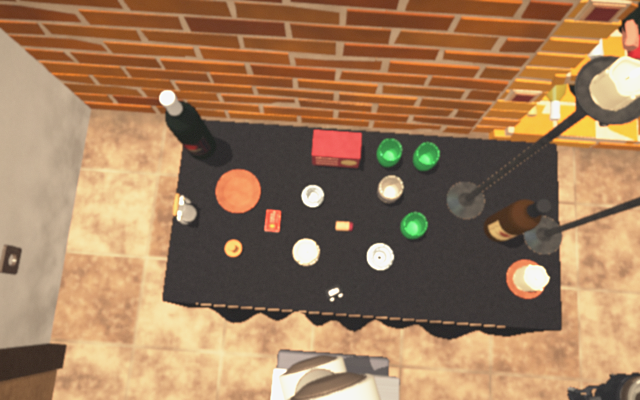

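```bash
cat >> h.py <<'E'
from scipy.spatial.transform import Rotation as R
from scipy.optimize import minimize
PROF={ # (radius, z) bands: convex pieces
'saucer':[[(45,0),(60,14)]],
'beaker':[[(25,0),(31.5,30),(31.5,50),(29,80)]],
'funnel':[[(16,0),(21,24)],[(32,24),(32,28)],[(27,28),(27,52)]],
'strainer':[[(15,0),(19.5,20)],[(27,20),(27,24)],[(22,24),(22,46)]],
'stopper_cap':[[(12.5,0),(16.5,12)],[(22,12),(22,17)],[(10,17),(10,42)]],
'candle_dish':[[(30,0),(34,10)],[(25,10),(25,45)]]}
def proj(c,P):
    M=R.from_euler('xyz',c['orientation'],degrees=True).as_matrix()
    p=(np.asarray(P,float)-c['xyz'])@M
    k=c['intrinsics']; return np.c_[k[0,0]*p[:,0]/p[:,2]+k[0,2],k[1,1]*p[:,1]/p[:,2]+k[1,2]]
def ray(c,u,v,z):
    M=R.from_euler('xyz',c['orientation'],degrees=True).as_matrix()
    k=c['intrinsics']; d=M@[(u-k[0,2])/k[0,0],(v-k[1,2])/k[1,1],1]
    return c['xyz']+d*(z-c['xyz'][2])/d[2]
S=4
def sil(c,name,x,y,z=0):
    im=np.zeros((400*S,640*S),np.uint8); a=np.linspace(0,2*np.pi,48,endpoint=False)
    for piece in PROF[name]:
        P=np.concatenate([np.c_[x+r/1e3*np.cos(a),y+r/1e3*np.sin(a),np.full(48,z+h/1e3)] for r,h in piece])
        q=cv2.convexHull(((proj(c,P)+.5)*S*16).astype(np.int32)); cv2.fillConvexPoly(im,q,255,shift=4)
    return im
def fit(views,name,x0,z=0):
    # views: list of (cam,mask)
    big=[(c,cv2.resize(m.astype(np.uint8)*255,(640*S,400*S),interpolation=cv2.INTER_LINEAR)>127) for c,m in views]
    def f(p):
        s=0
        for c,m in big:
            r=sil(c,name,p[0],p[1],z)>0; s+=1-(r&m).sum()/max(1,(r|m).sum())
        return s
    r=minimize(f,x0,method='Nelder-Mead',options=dict(initial_simplex=np.array(x0)+np.array([[0,0],[.012,0],[0,.012]]),xatol=2e-4,fatol=1e-4))
    return r.x,r.fun/len(big)
def best(c,name,near=None):
    t=spotter.trace(c,name)
    if not t: return None
    if near is not None:
        q=proj(c,[near])[0]
        t=sorted(t,key=lambda r:np.hypot(*(np.argwhere(r['pixels']).mean(0)[::-1]-q)))
    return t[0]['pixels']
E
python3 - <<'E'
from h import *
G={'saucer':(.6,.297),'beaker':(.63,-.105),'funnel':(.445,-.09),'strainer':(.6,.1),'stopper_cap':(.44,.294),'candle_dish':(.444,.103)}
ct=camera('top');cs=camera('side')
for n,g in G.items():
    mt=best(ct,n,(*g,.03)); ms=best(cs,n,(*g,.03)); 
    out=[]
    for v in ([(ct,mt)],[(cs,ms)],[(ct,mt),(cs,ms)]):
        if any(m is None for _,m in v): out.append(None);continue
        x,f=fit(v,n,g); out.append((np.round(x,4).tolist(),round(f,2)))
    print(n,*out)
rows=[]
for c,x in ((ct,'t'),(cs,'s')):
  for u,v in ([(391,189),(379,257),(313,195)] if x=='t' else [(351,171),(418,196),(312,213)]):
    rows.append(cv2.resize(c['img'][v-30:v+30,u-30:u+30],(240,240),interpolation=cv2.INTER_CUBIC))
cv2.imwrite('pics/crop.png',np.vstack([np.hstack(rows[:3]),np.hstack(rows[3:])])[:,:,::-1])
# greens and other tops
for u,v in [(389,152),(426,156),(414,225)]: print('green rim centre',ray(ct,u,v-3,.08))
for u,v,z in [(313,165,0),(361,165,0),(313,131,.05),(361,131,.05),(335,226,.01),(352,226,.01)]: print('box',ray(ct,u,v,z))
E
```

```text
saucer ([0.6, 0.2945], np.float64(0.03)) ([0.6007, 0.2928], np.float64(0.15)) ([0.6002, 0.2938], np.float64(0.1))
beaker ([0.625, -0.1081], np.float64(0.08)) ([0.627, -0.1124], np.float64(0.05)) ([0.625, -0.1086], np.float64(0.07))
funnel ([0.4485, -0.093], np.float64(0.05)) ([0.4512, -0.0973], np.float64(0.04)) ([0.4494, -0.0933], np.float64(0.07))
strainer ([0.599, 0.0922], np.float64(0.05)) ([0.601, 0.089], np.float64(0.06)) ([0.5991, 0.0919], np.float64(0.07))
stopper_cap ([0.4461, 0.2902], np.float64(0.24)) ([0.4451, 0.2892], np.float64(0.08)) ([0.4447, 0.2897], np.float64(0.16))
candle_dish ([0.4483, 0.0987], np.float64(0.05)) ([0.4525, 0.0915], np.float64(0.21)) ([0.4487, 0.0988], np.float64(0.14))
green rim centre [ 0.72351988 -0.09913672  0.08      ]
green rim centre [ 0.71955806 -0.1955283   0.08      ]
green rim centre [ 0.53544192 -0.17052949  0.08      ]
box [0.68919871 0.09782608 0.        ]
box [ 0.69866085 -0.03366095  0.        ]
box [0.76934712 0.10313188 0.05      ]
box [ 0.77859868 -0.02539985  0.05      ]
box [0.5226265  0.02656399 0.01      ]
box [ 0.52586789 -0.01849634  0.01      ]
```

View pics/crop.png

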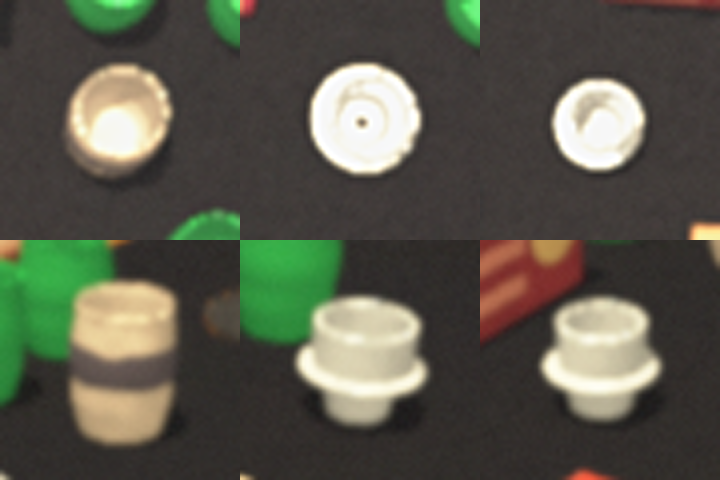

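```bash
python3 - <<'E'
from h import *
ct=camera('top');cs=camera('side')
print('bottleL',ray(cs,138,280,0),'corkscrew',ray(cs,220,330,0),'bottleR',ray(cs,431,157,0),'pole1',ray(ct,465,200,0),'pole2',ray(ct,541,235,0),'candle2',ray(ct,527,279,0), 'botL top',ray(ct,200,150,0),'botR',ray(ct,497,232,0), 'cork top',ray(ct,187,212,0))
print(get_obs()['time'])
c=cv2.resize(ct['img'][80:320,150:470],(800,600),interpolation=cv2.INTER_CUBIC);cv2.imwrite('pics/topz.png',c[:,:,::-1])
E
```

```text
bottleL [ 7.24938722e-01  4.12423615e-01 -5.55111512e-17] corkscrew [0.5282457  0.42522159 0.        ] bottleR [ 0.54190848 -0.41841673  0.        ] pole1 [ 0.62062189 -0.31982732  0.        ] pole2 [ 0.53947053 -0.52325554  0.        ] candle2 [ 0.42012343 -0.48455221  0.        ] botL top [0.70971961 0.41255113 0.        ] botR [ 0.53915155 -0.40618923  0.        ] cork top [0.53378521 0.42636719 0.        ]
1.5
```

View pics/topz.png

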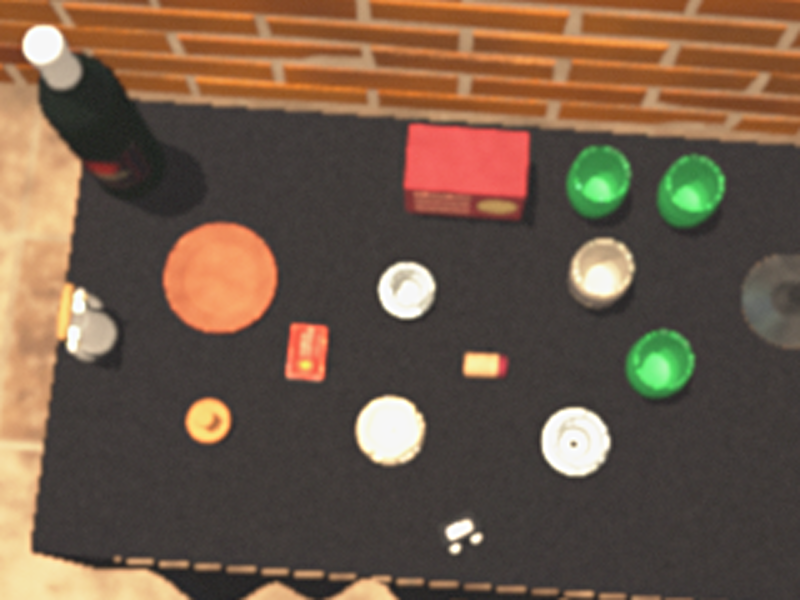

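{"op": "play_rows", "data": {
  "rows": [
    [0, [0, -2, -2], [0, 0, 0]],
    [0, [0, -4, -2], [0, 0, -8]],
    [0, [0, -4, -2], [0, 0, -8]]
  ]
}}

```text
time: 1.8
ee_pos: [0.2801, -0.4766, 0.3006]
tcp_rot: [-180.0, 0.3, -53.8]
wrist_force: [0.7, -1.1, 0.7]
opening: 0.0854
```

```bash
cat > plan.py <<'E'
import sys,json
from h import *
# usage: plan x y z yaw n claw [k]
def plan(t,yaw,n,claw,o=None):
    o=o or get_obs(); p=np.array(o['ee_pos']); y0=R.from_euler('xyz',o['tcp_rot'],degrees=True).as_matrix()
    ps=np.degrees(np.arctan2(y0[1,0],y0[0,0])); d=np.array(t)-p; dy=(yaw-ps+180)%360-180
    rows=[]
    for i in range(n):
        a=np.radians(ps+dy*i/n); s=d/n*100
        rows.append([claw,[round(s[0]*np.cos(a)+s[1]*np.sin(a),1 if abs(s).max()>1 else 2),round(s[0]*np.sin(a)-s[1]*np.cos(a),1 if abs(s).max()>1 else 2),round(-s[2],1 if abs(s).max()>1 else 2)],[0,0,round(-dy/n,1)]])
    print('tilt',np.round(o['tcp_rot'],2),'pos',p.round(4)); print(json.dumps(rows))
a=[float(v) for v in sys.argv[1:]]
plan(a[:3],a[3],int(a[4]),a[5])
E
python3 plan.py 0.40 -0.12 0.28 90 18 0
```

```text
tilt [-179.99    0.31  -53.83] pos [ 0.2801 -0.4766  0.3006]
[[0.0, [-1.2, -1.7, 0.1], [0, 0, -8.0]], [0.0, [-1.0, -1.9, 0.1], [0, 0, -8.0]], [0.0, [-0.7, -2.0, 0.1], [0, 0, -8.0]], [0.0, [-0.4, -2.1, 0.1], [0, 0, -8.0]], [0.0, [-0.1, -2.1, 0.1], [0, 0, -8.0]], [0.0, [0.2, -2.1, 0.1], [0, 0, -8.0]], [0.0, [0.5, -2.0, 0.1], [0, 0, -8.0]], [0.0, [0.7, -2.0, 0.1], [0, 0, -8.0]], [0.0, [1.0, -1.8, 0.1], [0, 0, -8.0]], [0.0, [1.2, -1.7, 0.1], [0, 0, -8.0]], [0.0, [1.5, -1.5, 0.1], [0, 0, -8.0]], [0.0, [1.7, -1.3, 0.1], [0, 0, -8.0]], [0.0, [1.8, -1.0, 0.1], [0, 0, -8.0]], [0.0, [1.9, -0.8, 0.1], [0, 0, -8.0]], [0.0, [2.0, -0.5, 0.1], [0, 0, -8.0]], [0.0, [2.1, -0.2, 0.1], [0, 0, -8.0]], [0.0, [2.1, 0.1, 0.1], [0, 0, -8.0]], [0.0, [2.1, 0.4, 0.1], [0, 0, -8.0]]]
```

{"op": "play_rows", "data": {
  "rows": [
    [0, [-1.2, -1.7, 0.1], [0, 0, -8.0]],
    [0, [-1.0, -1.9, 0.1], [0, 0, -8.0]],
    [0, [-0.7, -2.0, 0.1], [0, 0, -8.0]],
    [0, [-0.4, -2.1, 0.1], [0, 0, -8.0]],
    [0, [-0.1, -2.1, 0.1], [0, 0, -8.0]],
    [0, [0.2, -2.1, 0.1], [0, 0, -8.0]],
    [0, [0.5, -2.0, 0.1], [0, 0, -8.0]],
    [0, [0.7, -2.0, 0.1], [0, 0, -8.0]],
    [0, [1.0, -1.8, 0.1], [0, 0, -8.0]],
    [0, [1.2, -1.7, 0.1], [0, 0, -8.0]],
    [0, [1.5, -1.5, 0.1], [0, 0, -8.0]]
  ]
}}

```text
time: 2.9
ee_pos: [0.3527, -0.2466, 0.2925]
tcp_rot: [180.0, -0.1, 38.1]
wrist_force: [-0.1, 0.6, 0.3]
opening: 0.085
```

```bash
python3 plan.py 0.626 -0.11 0.20 90 9 0; python3 -c "
from h import *
print(get_obs()['q'])"
```

```text
tilt [ 1.7998e+02 -6.0000e-02  3.8110e+01] pos [ 0.3527 -0.2466  0.2925]
[[0.0, [3.3, 0.7, 1.0], [0, 0, -5.8]], [0.0, [3.2, 1.0, 1.0], [0, 0, -5.8]], [0.0, [3.1, 1.3, 1.0], [0, 0, -5.8]], [0.0, [3.0, 1.6, 1.0], [0, 0, -5.8]], [0.0, [2.8, 1.9, 1.0], [0, 0, -5.8]], [0.0, [2.6, 2.2, 1.0], [0, 0, -5.8]], [0.0, [2.4, 2.4, 1.0], [0, 0, -5.8]], [0.0, [2.1, 2.7, 1.0], [0, 0, -5.8]], [0.0, [1.8, 2.9, 1.0], [0, 0, -5.8]]]
[-3.49936746e+01 -9.83055331e+00  1.44722049e+00  1.01237552e+02
  5.47703541e-02  1.68936746e+01]
```

{"op": "play_rows", "data": {
  "rows": [
    [0, [3.3, 0.7, 1.0], [0, 0, -5.8]],
    [0, [3.2, 1.0, 1.0], [0, 0, -5.8]],
    [0, [3.1, 1.3, 1.0], [0, 0, -5.8]],
    [0, [3.0, 1.6, 1.0], [0, 0, -5.8]],
    [0, [2.8, 1.9, 1.0], [0, 0, -5.8]],
    [0, [2.6, 2.2, 1.0], [0, 0, -5.8]],
    [0, [2.4, 2.4, 1.0], [0, 0, -5.8]],
    [0, [2.1, 2.7, 1.0], [0, 0, -5.8]],
    [0, [1.8, 2.9, 1.0], [0, 0, -5.8]],
    [0, [0, 0, 0], [0, 0, 0]]
  ]
}}

```text
time: 3.9
ee_pos: [0.633, -0.0942, 0.2008]
tcp_rot: [179.7, 0.2, 92.9]
wrist_force: [-0.8, 0.2, -0.4]
opening: 0.0853
```

```bash
python3 plan.py 0.626 -0.11 0.12 90 3 0;python3 plan.py 0.626 -0.11 0.046 90 8 0; python3 -c "
from h import *
c=camera('side');save(c,'s1')"
```

```text
tilt [179.71   0.18  92.91] pos [ 0.633  -0.0942  0.2008]
[[0.0, [-0.5, -0.3, 2.7], [0, 0, 1.0]], [0.0, [-0.5, -0.2, 2.7], [0, 0, 1.0]], [0.0, [-0.5, -0.2, 2.7], [0, 0, 1.0]]]
tilt [179.71   0.18  92.91] pos [ 0.633  -0.0942  0.2008]
[[0.0, [-0.2, -0.1, 1.9], [0, 0, 0.4]], [0.0, [-0.2, -0.1, 1.9], [0, 0, 0.4]], [0.0, [-0.2, -0.1, 1.9], [0, 0, 0.4]], [0.0, [-0.2, -0.1, 1.9], [0, 0, 0.4]], [0.0, [-0.2, -0.1, 1.9], [0, 0, 0.4]], [0.0, [-0.2, -0.1, 1.9], [0, 0, 0.4]], [0.0, [-0.2, -0.1, 1.9], [0, 0, 0.4]], [0.0, [-0.2, -0.1, 1.9], [0, 0, 0.4]]]
```

View pics/s1.png

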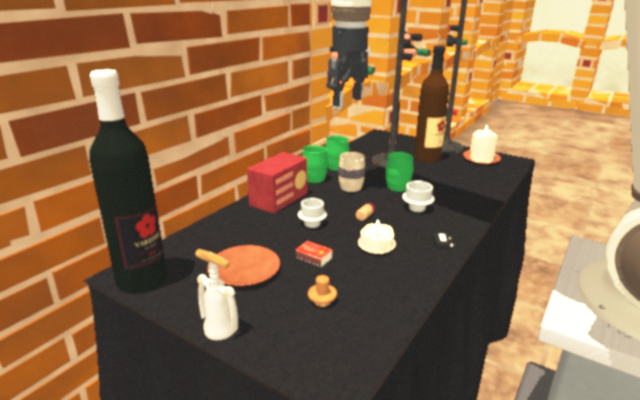

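{"op": "play_rows", "data": {
  "rows": [
    [0, [-0.5, -0.2, 2.0], [0, 0, 1.0]],
    [0, [-0.5, -0.2, 2.0], [0, 0, 1.0]],
    [0, [-0.5, -0.2, 2.0], [0, 0, 1.0]],
    [0, [0, 0, 0], [0, 0, 0]]
  ]
}}

```text
time: 4.35
ee_pos: [0.6251, -0.1123, 0.143]
tcp_rot: [179.5, 0.2, 89.3]
wrist_force: [-0.7, -0.2, -0.8]
opening: 0.0854
```

```bash
python3 plan.py 0.626 -0.11 0.046 90 6 0
```

```text
tilt [179.54   0.25  89.3 ] pos [ 0.6251 -0.1123  0.143 ]
[[0.0, [0.0, 0.0, 1.6], [0, 0, -0.1]], [0.0, [0.0, 0.0, 1.6], [0, 0, -0.1]], [0.0, [0.0, 0.0, 1.6], [0, 0, -0.1]], [0.0, [0.0, 0.0, 1.6], [0, 0, -0.1]], [0.0, [0.0, 0.0, 1.6], [0, 0, -0.1]], [0.0, [0.0, 0.0, 1.6], [0, 0, -0.1]]]
```

{"op": "play_rows", "data": {
  "rows": [
    [0, [0, 0, 1.6], [0.4, 0.2, -0.3]],
    [0, [0.1, 0, 1.6], [0, 0, 0]],
    [0, [0.1, 0, 1.6], [0, 0, 0]],
    [0, [0, 0, 1.6], [0, 0, 0]],
    [0, [0, 0, 1.6], [0, 0, 0]],
    [0, [0, 0, 1.2], [0, 0, 0]],
    [0, [0, 0, 0], [0, 0, 0]]
  ]
}}

```text
time: 5.05
ee_pos: [0.6259, -0.1107, 0.0487]
tcp_rot: [179.7, 0.1, 89.6]
wrist_force: [0.2, -0.3, -0.2]
opening: 0.0853
```

```bash
python3 - <<'E'
from h import *
o=[]
for n,(u,v) in (('side',(351,150)),('top',(391,180))):
    c=camera(n); o.append(cv2.resize(c['img'][v-60:v+60,u-60:u+60],(400,400),interpolation=cv2.INTER_CUBIC))
cv2.imwrite('pics/c2.png',np.hstack(o)[:,:,::-1]); print(get_obs()['ee_pos'],get_obs()['tcp_rot'])
E
```

```text
[ 0.62675225 -0.11088843  0.05081125] [1.79541123e+02 9.37926523e-02 8.95675615e+01]
```

View pics/c2.png

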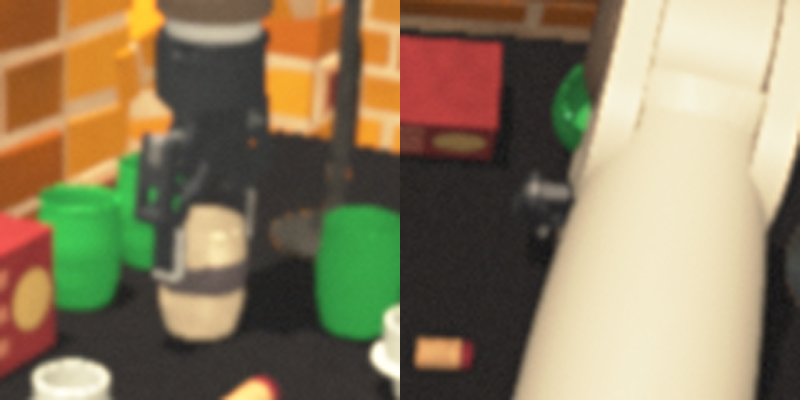

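{"op": "play_rows", "data": {
  "rows": [
    [1, [0, 0, 0.3], [0, 0, 0]],
    [1, [0, 0, 0], [0, 0, 0]],
    [1, [0, 0, 0], [0, 0, 0]],
    [1, [0, 0, 0], [0, 0, 0]],
    [1, [0, 0, 0], [0, 0, 0]],
    [1, [0, 0, 0], [0, 0, 0]]
  ],
  "newtons": 40
}}

```text
time: 5.75
ee_pos: [0.6283, -0.111, 0.0506]
tcp_rot: [179.3, 0.1, 89.6]
wrist_force: [-0.4, -0.0, -1.7]
opening: 0.0601
```

{"op": "play_rows", "data": {
  "rows": [
    [1, [0, 0, -0.8], [0, 0, 0]],
    [1, [0, 0, -1.5], [0, 0, 0]],
    [1, [0, 0, -2], [0, 0, 0]],
    [1, [0, 0, -2], [0, 0, 0]],
    [1, [0, 0, -2], [0, 0, 0]],
    [1, [0, 0, -2], [0, 0, 0]],
    [1, [0, 0, -1], [0, 0, 0]],
    [1, [0, 0, 0], [0, 0, 0]]
  ]
}}

```text
time: 6.55
ee_pos: [0.6268, -0.1109, 0.1754]
tcp_rot: [179.1, 0.2, 89.6]
wrist_force: [-0.7, -0.6, -1.8]
opening: 0.0602
```

```bash
python3 plan.py 0.60 0.294 0.18 90 18 1; python3 - <<'E'
from h import *
c=camera('side'); cv2.imwrite('pics/s3.png',c['img'][:300,150:550,::-1])
E
```

```text
tilt [1.7909e+02 1.7000e-01 8.9560e+01] pos [ 0.6268 -0.1109  0.1754]
[[1.0, [2.2, -0.2, -0.0], [0, 0, -0.0]], [1.0, [2.2, -0.2, -0.0], [0, 0, -0.0]], [1.0, [2.2, -0.2, -0.0], [0, 0, -0.0]], [1.0, [2.2, -0.2, -0.0], [0, 0, -0.0]], [1.0, [2.2, -0.2, -0.0], [0, 0, -0.0]], [1.0, [2.2, -0.2, -0.0], [0, 0, -0.0]], [1.0, [2.2, -0.2, -0.0], [0, 0, -0.0]], [1.0, [2.2, -0.2, -0.0], [0, 0, -0.0]], [1.0, [2.2, -0.2, -0.0], [0, 0, -0.0]], [1.0, [2.2, -0.2, -0.0], [0, 0, -0.0]], [1.0, [2.2, -0.2, -0.0], [0, 0, -0.0]], [1.0, [2.2, -0.2, -0.0], [0, 0, -0.0]], [1.0, [2.2, -0.2, -0.0], [0, 0, -0.0]], [1.0, [2.2, -0.2, -0.0], [0, 0, -0.0]], [1.0, [2.2, -0.2, -0.0], [0, 0, -0.0]], [1.0, [2.2, -0.2, -0.0], [0, 0, -0.0]], [1.0, [2.2, -0.2, -0.0], [0, 0, -0.0]], [1.0, [2.2, -0.1, -0.0], [0, 0, -0.0]]]
```

View pics/s3.png

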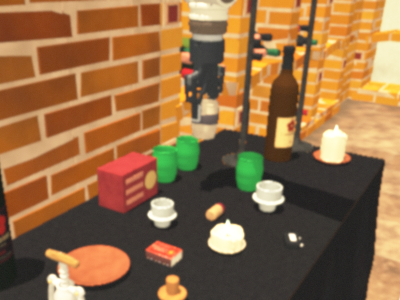

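{"op": "play_rows", "data": {
  "rows": [
    [1, [1.5, -0.1, 0], [0.3, 0, 0]],
    [1, [3, -0.2, 0], [0, 0, 0]],
    [1, [3.5, -0.2, 0], [0, 0, 0]],
    [1, [3.5, -0.2, 0], [0, 0, 0]],
    [1, [3.5, -0.2, 0], [0, 0, 0]],
    [1, [3.5, -0.2, 0], [0, 0, 0]],
    [1, [3.5, -0.2, 0], [0, 0, 0]],
    [1, [3.5, -0.2, 0], [0, 0, 0]],
    [1, [3.5, -0.2, 0], [0, 0, 0]],
    [1, [3, -0.2, 0], [0, 0, 0]],
    [1, [2, -0.1, 0], [0, 0, 0]],
    [1, [1, 0, 0], [0, 0, 0]]
  ]
}}

```text
time: 7.8
ee_pos: [0.6001, 0.2589, 0.1577]
tcp_rot: [-179.2, 0.3, 89.5]
wrist_force: [-0.1, -1.4, -1.9]
opening: 0.0598
```

```bash
python3 plan.py 0.601 0.294 0.12 90 4 1
```

```text
tilt [-179.23    0.34   89.52] pos [0.6001 0.2589 0.1577]
[[1.0, [0.88, 0.02, 0.94], [0, 0, -0.1]], [1.0, [0.88, 0.02, 0.94], [0, 0, -0.1]], [1.0, [0.88, 0.02, 0.94], [0, 0, -0.1]], [1.0, [0.88, 0.02, 0.94], [0, 0, -0.1]]]
```

{"op": "play_rows", "data": {
  "rows": [
    [1, [0.8, 0, 0.7], [-0.8, 0, 0]],
    [1, [0.9, 0.1, 0.9], [-0.6, 0, 0]],
    [1, [0.9, 0, 0.9], [0, 0, 0]],
    [1, [0.8, 0, 1], [0, 0, 0]],
    [1, [0, 0, 1], [0, 0, 0]],
    [1, [0, 0, 0], [0, 0, 0]]
  ]
}}

```text
time: 8.4
ee_pos: [0.6002, 0.2941, 0.1051]
tcp_rot: [179.5, 0.5, 89.5]
wrist_force: [-0.6, 1.0, -2.2]
opening: 0.0603
```

```bash
python3 plan.py 0.602 0.294 0.058 90 5 1;python3 - <<'E'
from h import *
o=[]
for n,(u,v) in (('side',(245,200)),('top',(238,190))):
    c=camera(n); o.append(cv2.resize(c['img'][v-80:v+80,u-80:u+80],(400,400),interpolation=cv2.INTER_CUBIC))
cv2.imwrite('pics/c4.png',np.hstack(o)[:,:,::-1])
E
```

```text
tilt [179.51   0.49  89.49] pos [0.6002 0.2941 0.1051]
[[1.0, [-0.0, 0.04, 0.94], [0, 0, -0.1]], [1.0, [-0.0, 0.04, 0.94], [0, 0, -0.1]], [1.0, [-0.0, 0.04, 0.94], [0, 0, -0.1]], [1.0, [-0.0, 0.04, 0.94], [0, 0, -0.1]], [1.0, [-0.0, 0.04, 0.94], [0, 0, -0.1]]]
```

View pics/c4.png

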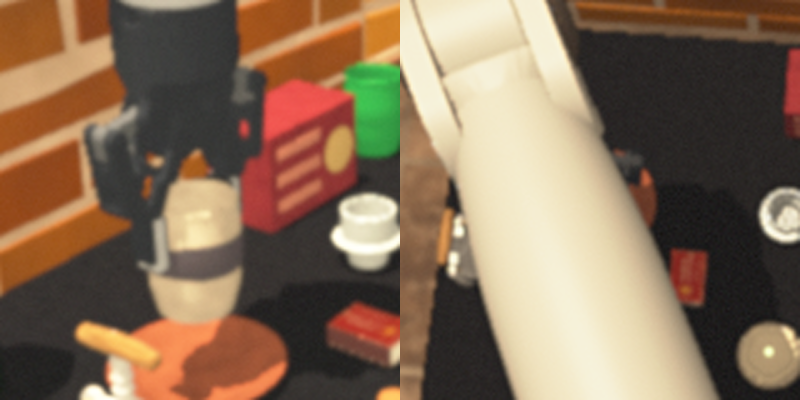

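{"op": "play_rows", "data": {
  "rows": [
    [1, [0, 0.1, 0.9], [0, 0.3, 0]],
    [1, [0, 0.1, 0.9], [0, 0, 0]],
    [1, [0, 0, 0.9], [0, 0, 0]],
    [1, [0, 0, 0.6], [0, 0, 0]],
    [1, [0, 0, 0.4], [0, 0, 0]],
    [1, [0, 0, 0.2], [0, 0, 0]]
  ]
}}

```text
time: 9.1
ee_pos: [0.6045, 0.293, 0.066]
tcp_rot: [179.3, 0.1, 89.4]
wrist_force: [0.0, -0.1, -1.6]
opening: 0.0603
```

{"op": "play_rows", "data": {
  "rows": [
    [1, [0.1, -0.2, 0.5], [0, 0, 0]],
    [1, [0, 0, 0.4], [0, 0, 0]],
    [1, [0, 0, 0.3], [0, 0, 0]],
    [1, [0, 0, 0.2], [0, 0, 0]],
    [1, [0, 0, 0.1], [0, 0, 0]]
  ]
}}

```text
time: 9.6
ee_pos: [0.6037, 0.2945, 0.0538]
tcp_rot: [179.0, -0.0, 89.4]
wrist_force: [-1.4, -1.2, 0.2]
opening: 0.0605
```

{"op": "play_rows", "data": {
  "rows": [
    [0.2, [0, 0, 0], [0, 0, 0]],
    [0, [0, 0, 0], [0, 0, 0]],
    [0, [0, 0, 0], [0, 0, 0]],
    [0, [0, 0, 0], [0, 0, 0]]
  ]
}}

```text
time: 10.0
ee_pos: [0.6041, 0.2949, 0.0544]
tcp_rot: [178.9, -0.1, 89.4]
wrist_force: [-0.1, 0.2, 0.2]
opening: 0.0851
```

{"op": "play_rows", "data": {
  "rows": [
    [0, [0, 0, -0.5], [0.5, 0, 0]],
    [0, [0, 0, -1], [0, 0, 0]],
    [0, [0, 0, -2], [0, 0, 0]],
    [0, [0, 0, -3], [0, 0, 0]],
    [0, [0, 0, -3], [0, 0, 0]],
    [0, [0, 0, -2.5], [0, 0, 0]],
    [0, [-2, -1, -1], [0, 0, 0]],
    [0, [-4, -2, 0], [0, 0, 0]],
    [0, [-4.5, -2, 0], [0, 0, 0]],
    [0, [-4.5, -2, 0], [0, 0, 0]],
    [0, [-4.5, -2, 0], [0, 0, 0]],
    [0, [-4, -2, 0], [0, 0, 0]]
  ]
}}

```text
time: 11.2
ee_pos: [0.4889, 0.0585, 0.195]
tcp_rot: [179.1, -0.2, 89.8]
wrist_force: [0.9, -0.4, 0.1]
opening: 0.0854
```

```bash
python3 plan.py 0.4495 -0.094 0.2 90 5 0;python3 - <<'E'
from h import *
o=[];C=[]
for n,(u,v) in (('side',(245,200)),('top',(238,190))):
    c=camera(n); C.append(c); o.append(cv2.resize(c['img'][v-80:v+80,u-80:u+80],(400,400),interpolation=cv2.INTER_CUBIC))
cv2.imwrite('pics/c5.png',np.hstack(o)[:,:,::-1])
for c in C:
  for n,g,z in (('saucer',(.6,.294),0),('beaker',(.6,.294),.004)):
    m=best(c,n,(*g,z+.03))
    if m is not None: print(n,*fit([(c,m)],n,g,z))
E
```

```text
tilt [ 1.7915e+02 -1.6000e-01  8.9790e+01] pos [0.4889 0.0585 0.195 ]
[[0.0, [-3.1, -0.8, -0.1], [0, 0, -0.0]], [0.0, [-3.1, -0.8, -0.1], [0, 0, -0.0]], [0.0, [-3.1, -0.8, -0.1], [0, 0, -0.0]], [0.0, [-3.1, -0.8, -0.1], [0, 0, -0.0]], [0.0, [-3.0, -0.8, -0.1], [0, 0, -0.0]]]
saucer [0.60070232 0.29161946] 0.590831356539968
beaker [0.60349305 0.29340447] 0.07928560038271404
saucer [0.60014506 0.29462584] 0.3637026829861393
beaker [0.60142979 0.29697911] 0.08884182365399618
```

View pics/c5.png

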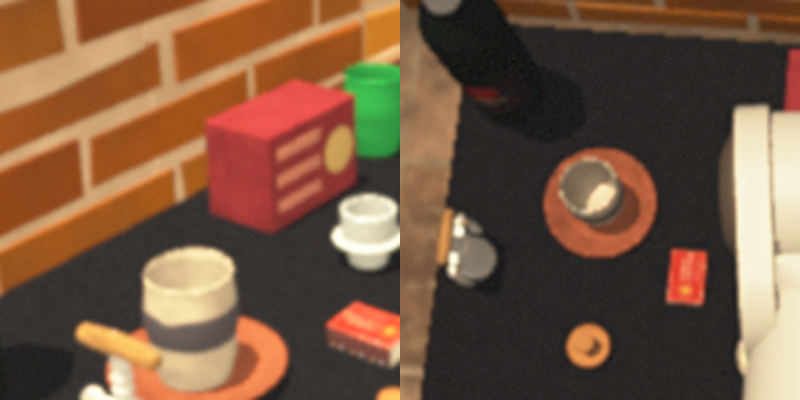

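{"op": "play_rows", "data": {
  "rows": [
    [0, [-2.8, -0.8, 0], [0.5, 0, 0]],
    [0, [-3, -0.8, 0], [0, 0, 0]],
    [0, [-3, -0.8, 0], [0, 0, 0]],
    [0, [-2, -0.6, 0.5], [0, 0, 0]],
    [0, [-1, -0.3, 1], [0, 0, 0]],
    [0, [0, 0, 1], [0, 0, 0]],
    [0, [0, 0, 0], [0, 0, 0]]
  ]
}}

```text
time: 12.2
ee_pos: [0.4609, -0.0536, 0.166]
tcp_rot: [179.9, -0.3, 90.5]
wrist_force: [0.2, -0.1, 0.6]
opening: 0.0854
```

```bash
python3 plan.py 0.450 -0.095 0.1 90 5 0
```

```text
tilt [179.86  -0.27  90.53] pos [ 0.4609 -0.0536  0.166 ]
[[0.0, [-0.8, -0.2, 1.3], [0, 0, 0.1]], [0.0, [-0.8, -0.2, 1.3], [0, 0, 0.1]], [0.0, [-0.8, -0.2, 1.3], [0, 0, 0.1]], [0.0, [-0.8, -0.2, 1.3], [0, 0, 0.1]], [0.0, [-0.8, -0.2, 1.3], [0, 0, 0.1]]]
```

{"op": "play_rows", "data": {
  "rows": [
    [0, [-0.8, -0.2, 1.2], [0, 0, 0.1]],
    [0, [-0.8, -0.2, 1.2], [0, 0, 0.1]],
    [0, [-0.8, -0.2, 1.2], [0, 0, 0]],
    [0, [-0.8, -0.2, 1.2], [0, 0, 0]],
    [0, [-0.8, -0.2, 1.2], [0, 0, 0]],
    [0, [0, 0, 0], [0, 0, 0]],
    [0, [0, 0, 0], [0, 0, 0]]
  ]
}}

```text
time: 12.9
ee_pos: [0.4505, -0.0946, 0.0988]
tcp_rot: [-180.0, -0.3, 90.5]
wrist_force: [0.9, -0.6, -0.4]
opening: 0.0854
```

```bash
python3 plan.py 0.450 -0.095 0.043 90 5 0
```

```text
tilt [-179.99   -0.32   90.48] pos [ 0.4505 -0.0946  0.0988]
[[0.0, [-0.0, -0.0, 1.1], [0, 0, 0.1]], [0.0, [-0.0, -0.0, 1.1], [0, 0, 0.1]], [0.0, [-0.0, -0.0, 1.1], [0, 0, 0.1]], [0.0, [-0.0, -0.0, 1.1], [0, 0, 0.1]], [0.0, [-0.0, -0.0, 1.1], [0, 0, 0.1]]]
```

{"op": "play_rows", "data": {
  "rows": [
    [0, [0, 0, 1.1], [0, -0.3, 0.3]],
    [0, [0, 0, 1.1], [0, 0, 0]],
    [0, [0, 0, 1.1], [0, 0, 0]],
    [0, [0, 0, 1.1], [0, 0, 0]],
    [0, [0, 0, 0.7], [0, 0, 0]],
    [0, [0, 0, 0.2], [0, 0, 0]],
    [0, [0, 0, 0], [0, 0, 0]]
  ]
}}

```text
time: 13.6
ee_pos: [0.4509, -0.0939, 0.0414]
tcp_rot: [180.0, 0.0, 90.2]
wrist_force: [-0.1, 0.2, -0.0]
opening: 0.0855
```

```bash
python3 plan.py 0.450 -0.095 0.043 90 1 0; python3 - <<'E'
from h import *
o=[]
for n,(u,v) in (('side',(418,180)),('top',(379,257))):
    c=camera(n); o.append(cv2.resize(c['img'][v-40:v+40,u-40:u+40],(400,400),interpolation=cv2.INTER_CUBIC))
cv2.imwrite('pics/c6.png',np.hstack(o)[:,:,::-1])
E
```

```text
tilt [179.97   0.    90.21] pos [ 0.4509 -0.0939  0.0414]
[[0.0, [-0.11, -0.09, -0.16], [0, 0, 0.2]]]
```

View pics/c6.png

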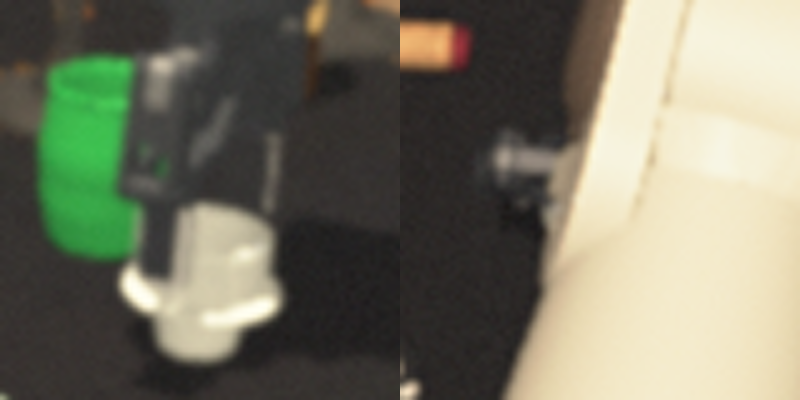

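{"op": "play_rows", "data": {
  "rows": [
    [0.1, [-0.1, -0.1, -0.2], [0, 0, 0]],
    [0.3, [0, 0, 0], [0, 0, 0]],
    [1, [0, 0, 0], [0, 0, 0]],
    [1, [0, 0, 0], [0, 0, 0]],
    [1, [0, 0, 0], [0, 0, 0]],
    [1, [0, 0, 0], [0, 0, 0]],
    [1, [0, 0, 0], [0, 0, 0]]
  ],
  "newtons": 35
}}

```text
time: 14.4
ee_pos: [0.451, -0.0953, 0.0458]
tcp_rot: [179.8, 0.0, 90.2]
wrist_force: [-0.6, 0.2, 0.2]
opening: 0.0533
```

{"op": "play_rows", "data": {
  "rows": [
    [1, [0, 0, -0.8], [0, 0, 0]],
    [1, [0, 0, -1.8], [0, 0, 0]],
    [1, [0, 0, -2.5], [0, 0, 0]],
    [1, [0, 0, -3], [0, 0, 0]],
    [1, [0, 0, -3], [0, 0, 0]],
    [1, [0, 0, -2], [0, 0, 0]],
    [1, [0.5, 0.2, -1], [0, 0, 0]],
    [1, [2, 0.8, -0.5], [0, 0, 0]],
    [1, [3, 1.2, 0], [0, 0, 0]],
    [1, [3.5, 1.4, 0], [0, 0, 0]],
    [1, [3.5, 1.4, 0], [0, 0, 0]],
    [1, [3.5, 1.4, 0], [0, 0, 0]]
  ]
}}

```text
time: 15.6
ee_pos: [0.514, 0.0685, 0.1997]
tcp_rot: [179.9, 0.1, 89.8]
wrist_force: [0.4, -0.1, -1.7]
opening: 0.0532
```

```bash
python3 plan.py 0.603 0.295 0.19 90 8 1
```

```text
tilt [1.7987e+02 5.0000e-02 8.9760e+01] pos [0.514  0.0685 0.1997]
[[1.0, [2.8, 1.1, 0.1], [0, 0, -0.0]], [1.0, [2.8, 1.1, 0.1], [0, 0, -0.0]], [1.0, [2.8, 1.1, 0.1], [0, 0, -0.0]], [1.0, [2.8, 1.1, 0.1], [0, 0, -0.0]], [1.0, [2.8, 1.1, 0.1], [0, 0, -0.0]], [1.0, [2.8, 1.1, 0.1], [0, 0, -0.0]], [1.0, [2.8, 1.1, 0.1], [0, 0, -0.0]], [1.0, [2.8, 1.1, 0.1], [0, 0, -0.0]]]
```

{"op": "play_rows", "data": {
  "rows": [
    [1, [3, 1.1, 0], [0, 0, 0]],
    [1, [3, 1.1, 0], [0, 0, 0]],
    [1, [3, 1.1, 0], [0, 0, 0]],
    [1, [3, 1.1, 0], [0, 0, 0]],
    [1, [2.5, 1, 0], [0, 0, 0]],
    [1, [2, 0.8, 0], [0, 0, 0]],
    [1, [1.2, 0.5, 0], [0, 0, 0]],
    [1, [0.5, 0.2, 0], [0, 0, 0]],
    [1, [0, 0, 0], [0, 0, 0]]
  ]
}}

```text
time: 16.5
ee_pos: [0.5837, 0.2666, 0.1927]
tcp_rot: [-179.6, 0.2, 90.1]
wrist_force: [0.7, -0.1, -1.9]
opening: 0.053
```

```bash
python3 plan.py 0.603 0.295 0.15 90 4 1
```

```text
tilt [-179.61    0.19   90.14] pos [0.5837 0.2666 0.1927]
[[1.0, [0.7, 0.5, 1.1], [0, 0, 0.0]], [1.0, [0.7, 0.5, 1.1], [0, 0, 0.0]], [1.0, [0.7, 0.5, 1.1], [0, 0, 0.0]], [1.0, [0.7, 0.5, 1.1], [0, 0, 0.0]]]
```

{"op": "play_rows", "data": {
  "rows": [
    [1, [0.7, 0.5, 0.8], [-0.4, 0, 0]],
    [1, [0.7, 0.5, 0.8], [0, 0, 0]],
    [1, [0.7, 0.5, 0.8], [0, 0, 0]],
    [1, [0.6, 0.4, 0.8], [0, 0, 0]],
    [1, [0, 0, 0], [0, 0, 0]],
    [1, [0, 0, 0], [0, 0, 0]]
  ]
}}

```text
time: 17.1
ee_pos: [0.6037, 0.2938, 0.1567]
tcp_rot: [-180.0, 0.3, 90.0]
wrist_force: [0.1, -0.5, -2.3]
opening: 0.0533
```

```bash
python3 plan.py 0.603 0.295 0.12 90 4 1;python3 - <<'E'
from h import *
o=[]
for n,(u,v) in (('side',(245,200)),('top',(238,190))):
    c=camera(n); o.append(cv2.resize(c['img'][v-80:v+80,u-80:u+80],(400,400),interpolation=cv2.INTER_CUBIC))
cv2.imwrite('pics/c7.png',np.hstack(o)[:,:,::-1])
E
```

```text
tilt [-179.95    0.26   90.02] pos [0.6037 0.2938 0.1567]
[[1.0, [0.03, -0.02, 0.92], [0, 0, 0.0]], [1.0, [0.03, -0.02, 0.92], [0, 0, 0.0]], [1.0, [0.03, -0.02, 0.92], [0, 0, 0.0]], [1.0, [0.03, -0.02, 0.92], [0, 0, 0.0]]]
```

View pics/c7.png

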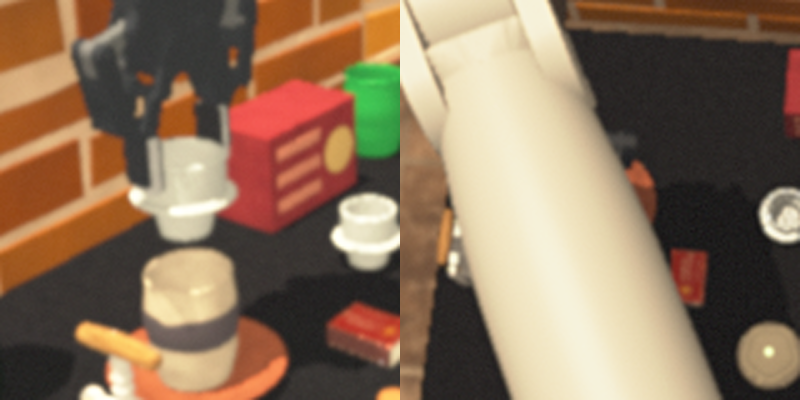

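```bash
python3 - <<'E'
from h import *
c=camera('side')
for n,z in (('funnel',get_obs()['ee_pos'][2]-.0458),('beaker',.004)):
    m=best(c,n,(.603,.295,z+.03)); print(n,*fit([(c,m)],n,(.603,.295),z))
E
```

```text
funnel [0.60477541 0.29052805] 0.18293824848454976
beaker [0.60396265 0.29275434] 0.0449592148865664
```

{"op": "play_rows", "data": {
  "rows": [
    [1, [0.2, 0, 0.8], [0, 0.2, 0]],
    [1, [0.1, -0.1, 0.9], [0, 0, 0]],
    [1, [0, 0, 0.9], [0, 0, 0]],
    [1, [0, 0, 0.9], [0, 0, 0]],
    [1, [0, 0, 0.6], [0, 0, 0]],
    [1, [0, 0, 0.3], [0, 0, 0]]
  ]
}}

```text
time: 17.95
ee_pos: [0.6025, 0.2966, 0.11]
tcp_rot: [180.0, -0.0, 90.0]
wrist_force: [0.1, 0.5, -2.0]
opening: 0.0534
```

{"op": "play_rows", "data": {
  "rows": [
    [1, [-0.1, 0, 0.2], [0, 0, 0]],
    [1, [0, 0, 0.2], [0, 0, 0]],
    [1, [0, 0, 0.1], [0, 0, 0]],
    [1, [0, 0, 0.1], [0, 0, 0]]
  ]
}}

```text
time: 18.35
ee_pos: [0.6033, 0.2951, 0.106]
tcp_rot: [179.8, -0.0, 90.0]
wrist_force: [-1.2, -1.1, 3.5]
opening: 0.0529
```

Contact. Release and rise.

{"op": "play_rows", "data": {
  "rows": [
    [0.25, [0, 0, 0], [0, 0, 0]],
    [0.1, [0, 0, 0], [0, 0, 0]],
    [0, [0, 0, 0], [0, 0, 0]],
    [0, [0, 0, 0], [0, 0, 0]]
  ]
}}

```text
time: 18.75
ee_pos: [0.6038, 0.2955, 0.1069]
tcp_rot: [179.7, -0.1, 90.0]
wrist_force: [-0.5, 0.7, 0.1]
opening: 0.0854
```

{"op": "play_rows", "data": {
  "rows": [
    [0, [0, 0, -0.5], [0, 0, 0]],
    [0, [0, 0, -1], [0, 0, 0]],
    [0, [0, 0, -2], [0, 0, 0]],
    [0, [0, 0, -3], [0, 0, 0]],
    [0, [0, 0, -2.5], [0, 0, 0]],
    [0, [-2, 0, -1], [0, 0, 0]],
    [0, [-3.5, 0, 0], [0, 0, 0]],
    [0, [-4, 0, 0], [0, 0, 0]],
    [0, [-4, 0, 0], [0, 0, 0]],
    [0, [-3, 0, 0], [0, 0, 0]],
    [0, [-2, 0, 0], [0, 0, 0]],
    [0, [0, 0, 0], [0, 0, 0]]
  ]
}}

```text
time: 19.95
ee_pos: [0.6017, 0.0994, 0.2154]
tcp_rot: [179.5, -0.0, 90.0]
wrist_force: [0.0, 0.5, -0.1]
opening: 0.0849
```

```bash
python3 plan.py 0.6 0.0907 0.1 90 4 0;python3 - <<'E'
from h import *
o=[]
for n,(u,v) in (('side',(245,200)),('top',(238,190))):
    c=camera(n); o.append(cv2.resize(c['img'][v-80:v+80,u-80:u+80],(400,400),interpolation=cv2.INTER_CUBIC))
    for n,z in (('funnel',.06),('beaker',.004)):
        m=best(c,n,(.603,.295,z+.03)); 
        if m is not None: print(n,*fit([(c,m)],n,(.603,.295),z))
cv2.imwrite('pics/c8.png',np.hstack(o)[:,:,::-1])
E
```

```text
tilt [ 1.7954e+02 -3.0000e-02  9.0040e+01] pos [0.6017 0.0994 0.2154]
[[0.0, [-0.2, -0.0, 2.9], [0, 0, 0.0]], [0.0, [-0.2, -0.0, 2.9], [0, 0, 0.0]], [0.0, [-0.2, -0.0, 2.9], [0, 0, 0.0]], [0.0, [-0.2, -0.0, 2.9], [0, 0, 0.0]]]
funnel [0.60703331 0.29194878] 0.14159248023076543
beaker [0.603 0.295] 1.0
funnel [0.60300349 0.29470145] 0.03758052970651393
beaker [0.603 0.295] 1.0
```

View pics/c8.png

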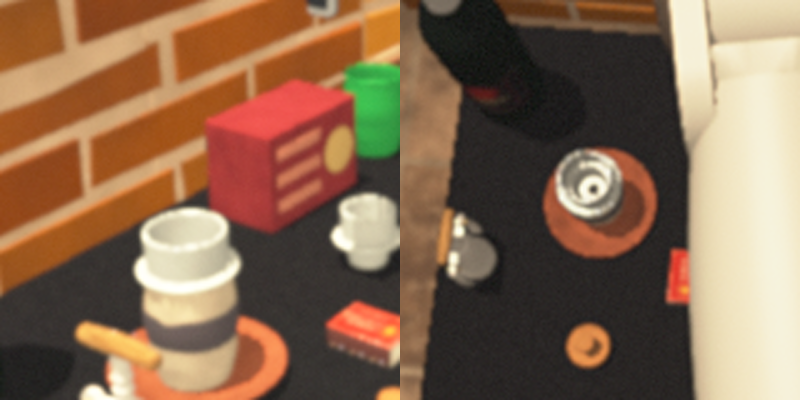

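{"op": "play_rows", "data": {
  "rows": [
    [0, [-0.3, 0, 1.8], [0.4, 0, 0]],
    [0, [-0.3, -0.1, 2.2], [0, 0, 0]],
    [0, [-0.2, 0, 2.5], [0, 0, 0]],
    [0, [-0.1, 0, 2.2], [0, 0, 0]],
    [0, [0, 0, 1.5], [0, 0, 0]],
    [0, [0, 0, 0.5], [0, 0, 0]],
    [0, [0, 0, 0], [0, 0, 0]]
  ]
}}

```text
time: 20.95
ee_pos: [0.6011, 0.1012, 0.1037]
tcp_rot: [180.0, -0.1, 90.9]
wrist_force: [-1.5, 0.3, 0.6]
opening: 0.0856
```

```bash
python3 plan.py 0.6 0.0907 0.039 90 6 0
```

```text
tilt [ 1.7997e+02 -9.0000e-02  9.0850e+01] pos [0.6011 0.1012 0.1037]
[[0.0, [-0.2, -0.0, 1.1], [0, 0, 0.1]], [0.0, [-0.2, -0.0, 1.1], [0, 0, 0.1]], [0.0, [-0.2, -0.0, 1.1], [0, 0, 0.1]], [0.0, [-0.2, -0.0, 1.1], [0, 0, 0.1]], [0.0, [-0.2, -0.0, 1.1], [0, 0, 0.1]], [0.0, [-0.2, -0.0, 1.1], [0, 0, 0.1]]]
```

{"op": "play_rows", "data": {
  "rows": [
    [0, [-0.5, 0, 0.5], [0, 0, 0.5]],
    [0, [-0.4, 0, 0.8], [0, 0, 0.3]],
    [0, [-0.2, 0, 0.8], [0, 0, 0]],
    [0, [0, 0, 0.8], [0, 0, 0]],
    [0, [0, 0, 0.5], [0, 0, 0]],
    [0, [0, 0, 0], [0, 0, 0]]
  ]
}}

```text
time: 21.55
ee_pos: [0.6025, 0.0899, 0.0693]
tcp_rot: [179.8, -0.1, 90.0]
wrist_force: [-0.2, -0.8, -0.1]
opening: 0.0855
```

```bash
python3 plan.py 0.6 0.0907 0.039 90 3 0
```

```text
tilt [ 1.7978e+02 -1.2000e-01  9.0020e+01] pos [0.6025 0.0899 0.0693]
[[0.0, [0.0, -0.1, 1.0], [0, 0, 0.0]], [0.0, [0.0, -0.1, 1.0], [0, 0, 0.0]], [0.0, [0.0, -0.1, 1.0], [0, 0, 0.0]]]
```

{"op": "play_rows", "data": {
  "rows": [
    [0, [0.1, -0.2, 0.8], [0, 0, 0]],
    [0, [0, -0.1, 0.9], [0, 0, 0]],
    [0, [0, -0.1, 0.8], [0, 0, 0]],
    [0, [0, 0, 0.5], [0, 0, 0]],
    [0, [0, 0, 0], [0, 0, 0]]
  ]
}}

```text
time: 22.05
ee_pos: [0.598, 0.0912, 0.0365]
tcp_rot: [179.8, -0.1, 90.0]
wrist_force: [0.0, 0.4, -0.1]
opening: 0.0857
```

```bash
python3 plan.py 0.6 0.0907 0.039 90 1 0; python3 - <<'E'
from h import *
c=camera('side');u,v=312,200
cv2.imwrite('pics/c9.png',cv2.resize(c['img'][v-40:v+40,u-40:u+40],(400,400),interpolation=cv2.INTER_CUBIC)[:,:,::-1])
E
```

```text
tilt [ 1.7979e+02 -1.2000e-01  9.0030e+01] pos [0.598  0.0912 0.0365]
[[0.0, [-0.06, 0.2, -0.25], [0, 0, 0.0]]]
```

View pics/c9.png

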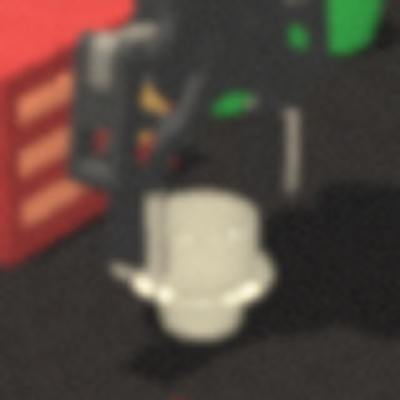

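{"op": "play_rows", "data": {
  "rows": [
    [0.1, [0, 0.2, -0.4], [0, 0, 0]],
    [0.3, [0, 0, 0], [0, 0, 0]],
    [0.5, [0, 0, 0], [0, 0, 0]],
    [1, [0, 0, 0], [0, 0, 0]],
    [1, [0, 0, 0], [0, 0, 0]],
    [1, [0, 0, 0], [0, 0, 0]],
    [1, [0, 0, 0], [0, 0, 0]]
  ],
  "newtons": 35
}}

```text
time: 22.8
ee_pos: [0.6014, 0.0913, 0.0429]
tcp_rot: [179.6, -0.1, 90.0]
wrist_force: [0.9, -1.1, 1.0]
opening: 0.0418
```

{"op": "play_rows", "data": {
  "rows": [
    [1, [0, 0, -0.8], [0, 0, 0]],
    [1, [0, 0, -1.8], [0, 0, 0]],
    [1, [0, 0, -2.5], [0, 0, 0]],
    [1, [0, 0, -3], [0, 0, 0]],
    [1, [0, 0, -3], [0, 0, 0]],
    [1, [0, 0, -2.5], [0, 0, 0]],
    [1, [0, 0, -1.5], [0, 0, 0]],
    [1, [0, 0, 0], [0, 0, 0]]
  ]
}}

```text
time: 23.6
ee_pos: [0.5988, 0.0907, 0.2014]
tcp_rot: [179.8, -0.1, 90.0]
wrist_force: [-1.0, -0.4, -0.7]
opening: 0.0418
```

```bash
python3 plan.py 0.604 0.295 0.21 90 8 1; python3 - <<'E'
from h import *
c=camera('side');u,v=312,140
cv2.imwrite('pics/c10.png',cv2.resize(c['img'][v-80:v+80,u-80:u+80],(480,480),interpolation=cv2.INTER_CUBIC)[:,:,::-1])
E
```

```text
tilt [ 1.7977e+02 -1.2000e-01  9.0030e+01] pos [0.5988 0.0907 0.2014]
[[1.0, [2.6, 0.1, -0.1], [0, 0, 0.0]], [1.0, [2.6, 0.1, -0.1], [0, 0, 0.0]], [1.0, [2.6, 0.1, -0.1], [0, 0, 0.0]], [1.0, [2.6, 0.1, -0.1], [0, 0, 0.0]], [1.0, [2.6, 0.1, -0.1], [0, 0, 0.0]], [1.0, [2.6, 0.1, -0.1], [0, 0, 0.0]], [1.0, [2.6, 0.1, -0.1], [0, 0, 0.0]], [1.0, [2.6, 0.1, -0.1], [0, 0, 0.0]]]
```

View pics/c10.png

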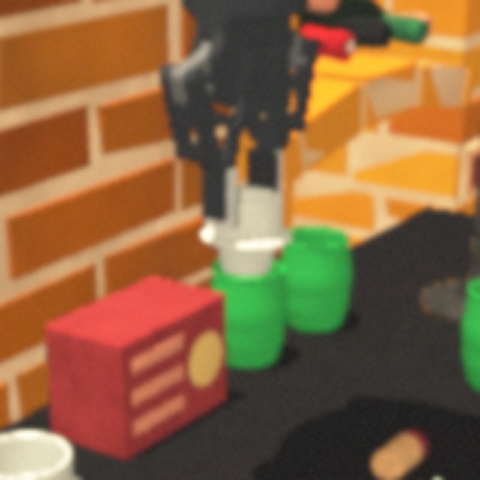

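{"op": "play_rows", "data": {
  "rows": [
    [1, [1.5, 0.1, 0], [0, 0, 0]],
    [1, [3, 0.1, 0], [0, 0, 0]],
    [1, [3.2, 0.1, 0], [0, 0, 0]],
    [1, [3.2, 0, 0], [0, 0, 0]],
    [1, [3.2, 0, 0], [0, 0, 0]],
    [1, [2.5, 0, 0], [0, 0, 0]],
    [1, [1.5, 0, 0], [0, 0, 0]],
    [1, [0.8, 0, 0], [0, 0, 0]],
    [1, [0, 0, 0], [0, 0, 0]],
    [1, [0, 0, 0], [0, 0, 0]]
  ]
}}

```text
time: 24.65
ee_pos: [0.5976, 0.2899, 0.1878]
tcp_rot: [-179.3, 0.2, 90.0]
wrist_force: [-0.5, -0.2, -1.2]
opening: 0.0422
```

```bash
python3 plan.py 0.604 0.295 0.18 90 3 1
```

```text
tilt [-179.29    0.2    89.97] pos [0.5976 0.2899 0.1878]
[[1.0, [0.17, 0.21, 0.26], [0, 0, -0.0]], [1.0, [0.17, 0.21, 0.26], [0, 0, -0.0]], [1.0, [0.17, 0.21, 0.26], [0, 0, -0.0]]]
```

{"op": "play_rows", "data": {
  "rows": [
    [1, [0.2, 0.3, 0.3], [-0.5, 0, 0]],
    [1, [0.2, 0.2, 0.3], [-0.5, 0.2, 0]],
    [1, [0.1, 0.1, 0.2], [0, 0, 0]],
    [1, [0, 0, 0], [0, 0, 0]],
    [1, [0, 0, 0], [0, 0, 0]]
  ]
}}

```text
time: 25.15
ee_pos: [0.605, 0.2917, 0.1796]
tcp_rot: [179.6, -0.0, 89.7]
wrist_force: [-0.2, 0.2, -1.3]
opening: 0.0421
```

```bash
python3 plan.py 0.604 0.295 0.16 90 3 1; python3 - <<'E'
from h import *
c=camera('side');u,v=245,180
cv2.imwrite('pics/c11.png',cv2.resize(c['img'][v-80:v+80,u-80:u+80],(480,480),interpolation=cv2.INTER_CUBIC)[:,:,::-1])
zc=get_obs()['ee_pos'][2]
for n,z in (('strainer',zc-.0429),('funnel',.06)):
    m=best(c,n,(.603,.295,z+.025)); print(n,*fit([(c,m)],n,(.603,.295),z))
E
```

```text
tilt [ 1.7957e+02 -1.0000e-02  8.9730e+01] pos [0.605  0.2917 0.1796]
[[1.0, [0.11, -0.03, 0.65], [0, 0, -0.1]], [1.0, [0.11, -0.03, 0.65], [0, 0, -0.1]], [1.0, [0.11, -0.03, 0.65], [0, 0, -0.1]]]
strainer [0.60519232 0.28831768] 0.15383624299426657
funnel [0.60434927 0.29296627] 0.12805124066975992
```

View pics/c11.png

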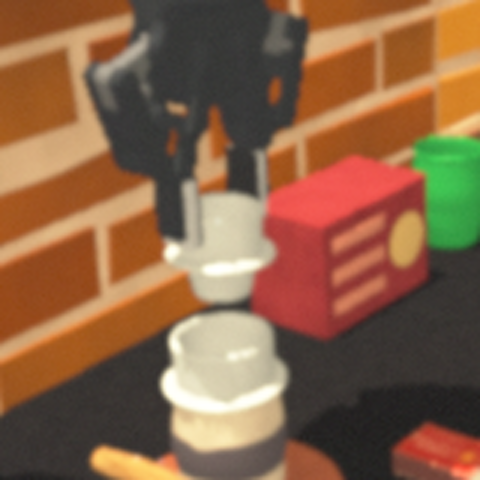

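{"op": "play_rows", "data": {
  "rows": [
    [1, [0.3, -0.1, 0.4], [0, 0, 0]],
    [1, [0.1, 0, 0.6], [0, 0, 0]],
    [1, [0, 0, 0.5], [0, 0, 0]],
    [1, [0, 0, 0], [0, 0, 0]],
    [1, [0, 0, 0], [0, 0, 0]]
  ]
}}

```text
time: 25.8
ee_pos: [0.6037, 0.2966, 0.1629]
tcp_rot: [179.6, -0.0, 89.8]
wrist_force: [-0.4, -0.6, -1.0]
opening: 0.0419
```

```bash
python3 plan.py 0.604 0.295 0.135 90 4 1
```

```text
tilt [179.6   -0.    89.77] pos [0.6037 0.2966 0.1629]
[[1.0, [-0.04, 0.01, 0.7], [0, 0, -0.1]], [1.0, [-0.04, 0.01, 0.7], [0, 0, -0.1]], [1.0, [-0.04, 0.01, 0.7], [0, 0, -0.1]], [1.0, [-0.04, 0.01, 0.7], [0, 0, -0.1]]]
```

{"op": "play_rows", "data": {
  "rows": [
    [1, [-0.1, 0, 0.5], [0, 0, 0]],
    [1, [0, 0, 0.6], [0, 0, 0]],
    [1, [0, 0, 0.6], [0, 0, 0]],
    [1, [0, 0, 0.5], [0, 0, 0]],
    [1, [0, 0, 0.3], [0, 0, 0]]
  ]
}}

```text
time: 26.3
ee_pos: [0.604, 0.2954, 0.136]
tcp_rot: [179.6, -0.0, 89.8]
wrist_force: [0.3, 0.8, -1.9]
opening: 0.0424
```

{"op": "play_rows", "data": {
  "rows": [
    [1, [0, 0, 0.1], [0, 0, 0]],
    [1, [0, 0, 0.1], [0, 0, 0]],
    [1, [0, 0, 0], [0, 0, 0]]
  ]
}}

```text
time: 26.6
ee_pos: [0.6046, 0.2953, 0.1352]
tcp_rot: [179.5, -0.0, 89.8]
wrist_force: [-0.6, -0.2, 0.0]
opening: 0.0419
```

{"op": "play_rows", "data": {
  "rows": [
    [0.4, [0, 0, 0], [0, 0, 0]],
    [0.2, [0, 0, 0], [0, 0, 0]],
    [0, [0, 0, 0], [0, 0, 0]],
    [0, [0, 0, 0], [0, 0, 0]]
  ]
}}

```text
time: 27.0
ee_pos: [0.6048, 0.2955, 0.1357]
tcp_rot: [179.4, -0.1, 89.8]
wrist_force: [0.1, 0.3, 0.5]
opening: 0.0857
```

{"op": "play_rows", "data": {
  "rows": [
    [0, [0, 0, -0.5], [0, 0, 0]],
    [0, [0, 0, -1], [0, 0, 0]],
    [0, [0, 0, -2], [0, 0, 0]],
    [0, [0, 0, -3], [0, 0, 0]],
    [0, [0, 0, -2], [0, 0, 0]],
    [0, [0, -2, -1], [0, 0, 0]],
    [0, [0, -3.5, 0], [0, 0, 0]],
    [0, [0, -4, 0], [0, 0, 0]],
    [0, [0, -3, 0], [0, 0, 0]],
    [0, [0, -1.5, 0], [0, 0, 0]],
    [0, [0, 0, 0], [0, 0, 0]],
    [0, [0, 0, 0], [0, 0, 0]]
  ]
}}

```text
time: 28.2
ee_pos: [0.4598, 0.2959, 0.2417]
tcp_rot: [179.0, -0.3, 89.7]
wrist_force: [-0.5, -0.0, -0.0]
opening: 0.0851
```

```bash
python3 plan.py 0.445 0.29 0.1 90 4 0;python3 - <<'E'
from h import *
o=[]
for n,(u,v) in (('side',(245,200)),('top',(238,190))):
    c=camera(n); o.append(cv2.resize(c['img'][v-80:v+80,u-80:u+80],(400,400),interpolation=cv2.INTER_CUBIC))
    for n,z in (('strainer',.092),('funnel',.06),('beaker',.004)):
        m=best(c,n,(.603,.295,z+.03)); 
        if m is not None: print(n,*fit([(c,m)],n,(.603,.295),z))
cv2.imwrite('pics/c12.png',np.hstack(o)[:,:,::-1])
E
```

```text
tilt [179.04  -0.33  89.72] pos [0.4598 0.2959 0.2417]
[[0.0, [-0.2, -0.4, 3.5], [0, 0, -0.1]], [0.0, [-0.2, -0.4, 3.5], [0, 0, -0.1]], [0.0, [-0.1, -0.4, 3.5], [0, 0, -0.1]], [0.0, [-0.1, -0.4, 3.5], [0, 0, -0.1]]]
strainer [0.60446441 0.29335816] 0.16650076315614837
funnel [0.60305684 0.29445835] 0.47847934219876154
beaker [0.60351835 0.29429356] 0.31683356572442645
strainer [0.60267947 0.29499447] 0.047835633626097884
funnel [0.59586218 0.28968518] 0.8449197860962567
beaker [0.57605739 0.28030372] 0.7759674134419552
```

View pics/c12.png

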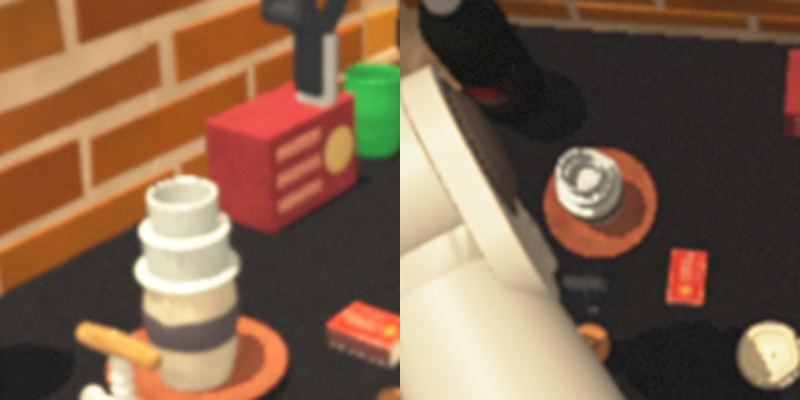

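{"op": "play_rows", "data": {
  "rows": [
    [0, [-0.2, -0.4, 2], [0.5, -0.3, 0]],
    [0, [-0.2, -0.4, 3], [0.4, 0, 0]],
    [0, [-0.1, -0.4, 3], [0, 0, 0]],
    [0, [-0.1, -0.2, 3], [0, 0, 0]],
    [0, [0, 0, 2], [0, 0, 0]],
    [0, [0, 0, 0.5], [0, 0, 0]],
    [0, [0, 0, 0], [0, 0, 0]]
  ]
}}

```text
time: 29.3
ee_pos: [0.4472, 0.2894, 0.1002]
tcp_rot: [-179.9, 0.1, 89.6]
wrist_force: [-0.1, 0.5, 1.5]
opening: 0.0854
```

```bash
python3 plan.py 0.4455 0.29 0.06 90 4 0;python3 - <<'E'
from h import *
c=camera('side');u,v=322,275
cv2.imwrite('pics/c13.png',cv2.resize(c['img'][v-60:v+60,u-60:u+60],(480,480),interpolation=cv2.INTER_CUBIC)[:,:,::-1])
m=best(c,'stopper_cap',(.445,.29,.03)); print(fit([(c,m)],'stopper_cap',(.445,.29),0))
E
```

```text
tilt [-1.7992e+02  5.0000e-02  8.9580e+01] pos [0.4472 0.2894 0.1002]
[[0.0, [0.0, -0.0, 1.0], [0, 0, -0.1]], [0.0, [0.0, -0.0, 1.0], [0, 0, -0.1]], [0.0, [0.0, -0.0, 1.0], [0, 0, -0.1]], [0.0, [0.0, -0.0, 1.0], [0, 0, -0.1]]]
(array([0.44539297, 0.28936092]), np.float64(0.06495209278870395))
```

View pics/c13.png

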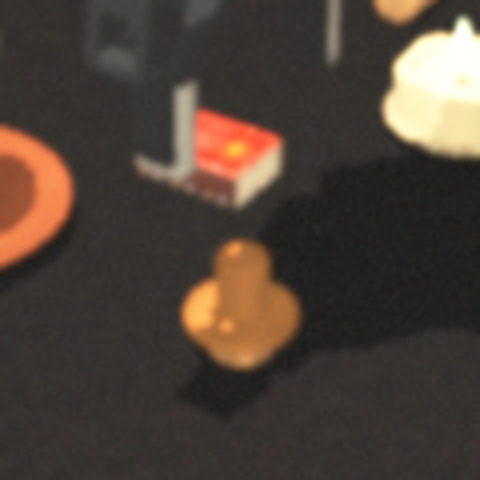

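{"op": "play_rows", "data": {
  "rows": [
    [0, [0, -0.1, 1], [0, 0, 0]],
    [0, [0, -0.1, 1.2], [0, 0, 0]],
    [0, [0, 0, 1.2], [0, 0, 0]],
    [0, [0, 0, 1.2], [0, 0, 0]],
    [0, [0, 0, 1], [0, 0, 0]],
    [0, [0, 0, 0.5], [0, 0, 0]],
    [0, [0, 0, 0], [0, 0, 0]]
  ]
}}

```text
time: 30.1
ee_pos: [0.4467, 0.2905, 0.0372]
tcp_rot: [179.8, -0.1, 89.6]
wrist_force: [-1.0, 0.1, 0.4]
opening: 0.0852
```

```bash
python3 plan.py 0.4455 0.29 0.034 90 1 0
```

```text
tilt [ 1.7984e+02 -1.1000e-01  8.9590e+01] pos [0.4467 0.2905 0.0372]
[[0.0, [-0.05, -0.12, 0.32], [0, 0, -0.4]]]
```

{"op": "play_rows", "data": {
  "rows": [
    [0.2, [0, -0.1, 0.2], [0, 0, 0]],
    [0.5, [0, 0, 0], [0, 0, 0]],
    [0.7, [0, 0, 0], [0, 0, 0]],
    [1, [0, 0, 0], [0, 0, 0]],
    [1, [0, 0, 0], [0, 0, 0]],
    [1, [0, 0, 0], [0, 0, 0]],
    [1, [0, 0, 0], [0, 0, 0]],
    [1, [0, 0, 0], [0, 0, 0]]
  ],
  "newtons": 25
}}

```text
time: 30.9
ee_pos: [0.4465, 0.291, 0.0366]
tcp_rot: [179.7, -0.2, 89.6]
wrist_force: [1.1, -0.7, -1.1]
opening: 0.0186
```

{"op": "play_rows", "data": {
  "rows": [
    [1, [0, 0, -0.8], [0, 0, 0]],
    [1, [0, 0, -1.8], [0, 0, 0]],
    [1, [0, 0, -2.8], [0, 0, 0]],
    [1, [0, 0, -3.5], [0, 0, 0]],
    [1, [0, 0, -3.5], [0, 0, 0]],
    [1, [0, 0, -3.5], [0, 0, 0]],
    [1, [0, 0, -2], [0, 0, 0]],
    [1, [0, 0, -0.5], [0, 0, 0]],
    [1, [0, 0, 0], [0, 0, 0]]
  ]
}}

```text
time: 31.8
ee_pos: [0.4444, 0.2897, 0.2306]
tcp_rot: [179.7, -0.2, 89.6]
wrist_force: [-0.5, -0.3, -0.8]
opening: 0.0187
```

```bash
python3 plan.py 0.6045 0.2945 0.22 90 8 1; python3 - <<'E'
from h import *
c=camera('side');u,v=310,170
cv2.imwrite('pics/c14.png',cv2.resize(c['img'][v-100:v+100,u-100:u+100],(480,480),interpolation=cv2.INTER_CUBIC)[:,:,::-1])
E
```

```text
tilt [179.73  -0.18  89.58] pos [0.4444 0.2897 0.2306]
[[1.0, [0.1, 2.0, 0.1], [0, 0, -0.1]], [1.0, [0.1, 2.0, 0.1], [0, 0, -0.1]], [1.0, [0.1, 2.0, 0.1], [0, 0, -0.1]], [1.0, [0.1, 2.0, 0.1], [0, 0, -0.1]], [1.0, [0.1, 2.0, 0.1], [0, 0, -0.1]], [1.0, [0.1, 2.0, 0.1], [0, 0, -0.1]], [1.0, [0.1, 2.0, 0.1], [0, 0, -0.1]], [1.0, [0.1, 2.0, 0.1], [0, 0, -0.1]]]
```

View pics/c14.png

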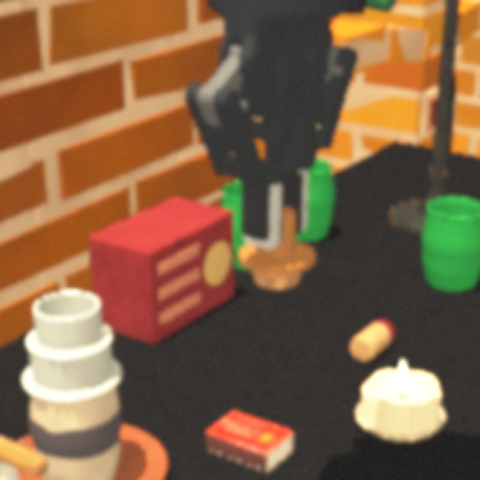

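Cap held upright.

{"op": "play_rows", "data": {
  "rows": [
    [1, [0, 1, 0], [0, 0, 0]],
    [1, [0, 2, 0], [0, 0, 0]],
    [1, [0, 2.5, 0], [0, 0, 0]],
    [1, [0.1, 2.5, 0], [0, 0, 0]],
    [1, [0.1, 2.5, 0], [0, 0, 0]],
    [1, [0.1, 2.2, 0], [0, 0, 0]],
    [1, [0.1, 1.5, 0], [0, 0, 0]],
    [1, [0.1, 0.8, 0], [0, 0, 0]],
    [1, [0, 0, 0], [0, 0, 0]],
    [1, [0, 0, 0], [0, 0, 0]]
  ]
}}

```text
time: 32.85
ee_pos: [0.6011, 0.2908, 0.2133]
tcp_rot: [-179.2, 0.4, 89.6]
wrist_force: [-0.5, -1.7, -0.4]
opening: 0.0187
```

```bash
python3 plan.py 0.6045 0.2945 0.2 90 4 1
```

```text
tilt [-179.23    0.4    89.6 ] pos [0.6011 0.2908 0.2133]
[[1.0, [0.09, 0.09, 0.33], [0, 0, -0.1]], [1.0, [0.09, 0.09, 0.33], [0, 0, -0.1]], [1.0, [0.09, 0.09, 0.33], [0, 0, -0.1]], [1.0, [0.09, 0.09, 0.33], [0, 0, -0.1]]]
```

{"op": "play_rows", "data": {
  "rows": [
    [1, [0.1, 0.1, 0.2], [-0.5, 0.3, 0]],
    [1, [0.1, 0.1, 0.3], [-0.5, 0.2, 0]],
    [1, [0.1, 0, 0.3], [0, 0, 0]],
    [1, [0.1, 0, 0], [0, 0, 0]],
    [1, [0, 0, 0], [0, 0, 0]],
    [1, [0, 0, 0], [0, 0, 0]]
  ]
}}

```text
time: 33.45
ee_pos: [0.601, 0.2956, 0.2059]
tcp_rot: [179.6, -0.2, 89.7]
wrist_force: [0.0, 0.4, -0.4]
opening: 0.0184
```

```bash
python3 plan.py 0.6045 0.2945 0.18 90 3 1; python3 - <<'E'
from h import *
c=camera('side');u,v=245,170
cv2.imwrite('pics/c15.png',cv2.resize(c['img'][v-80:v+80,u-80:u+80],(480,480),interpolation=cv2.INTER_CUBIC)[:,:,::-1])
zc=get_obs()['ee_pos'][2]
for n,z in (('stopper_cap',zc-.0366),('strainer',.092)):
    m=best(c,n,(.603,.295,z+.025)); print(n,*fit([(c,m)],n,(.603,.295),z))
E
```

```text
tilt [179.62  -0.18  89.7 ] pos [0.601  0.2956 0.2059]
[[1.0, [-0.04, 0.12, 0.86], [0, 0, -0.1]], [1.0, [-0.04, 0.12, 0.86], [0, 0, -0.1]], [1.0, [-0.04, 0.12, 0.86], [0, 0, -0.1]]]
stopper_cap [0.603 0.295] 1.0
strainer [0.60452057 0.29306665] 0.17720923986032766
```

View pics/c15.png

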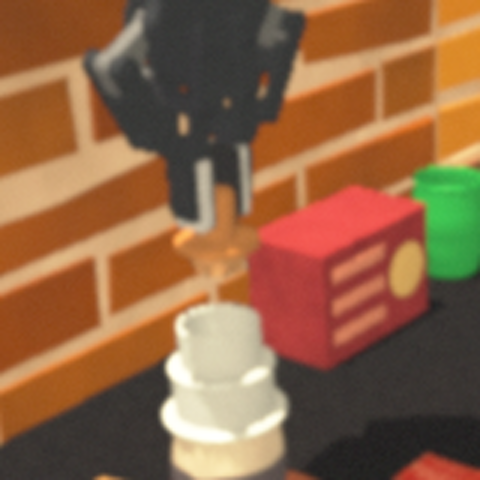

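{"op": "play_rows", "data": {
  "rows": [
    [1, [-0.1, 0.3, 0.4], [0, 0, 0]],
    [1, [0, 0.1, 0.6], [0, 0, 0]],
    [1, [0, 0, 0.6], [0, 0, 0]],
    [1, [0, 0, 0], [0, 0, 0]],
    [1, [0, 0, 0], [0, 0, 0]]
  ]
}}

```text
time: 34.1
ee_pos: [0.6058, 0.2942, 0.1876]
tcp_rot: [179.7, -0.2, 89.7]
wrist_force: [-0.7, 0.7, -0.5]
opening: 0.0186
```

```bash
python3 plan.py 0.6045 0.2947 0.1626 90 4 1; python3 - <<'E'
from h import *
c=camera('side');u,v=245,170
cv2.imwrite('pics/c16.png',cv2.resize(c['img'][v-50:v+50,u-50:u+50],(500,500),interpolation=cv2.INTER_CUBIC)[:,:,::-1])
zc=get_obs()['ee_pos'][2]
r=c['img'];
for dx,dy in((0,0),):
    print('expected cap bottom centre px',proj(c,[(.6035,.2945,zc-.0366),(.6035,.2945,.138)])-[u-50,v-50])
E
```

```text
tilt [ 1.7968e+02 -1.6000e-01  8.9660e+01] pos [0.6058 0.2942 0.1876]
[[1.0, [0.01, -0.03, 0.62], [0, 0, -0.1]], [1.0, [0.01, -0.03, 0.62], [0, 0, -0.1]], [1.0, [0.01, -0.03, 0.62], [0, 0, -0.1]], [1.0, [0.01, -0.03, 0.62], [0, 0, -0.1]]]
expected cap bottom centre px [[41.53910564 69.19261816]
 [42.08444081 76.60887886]]
```

View pics/c16.png

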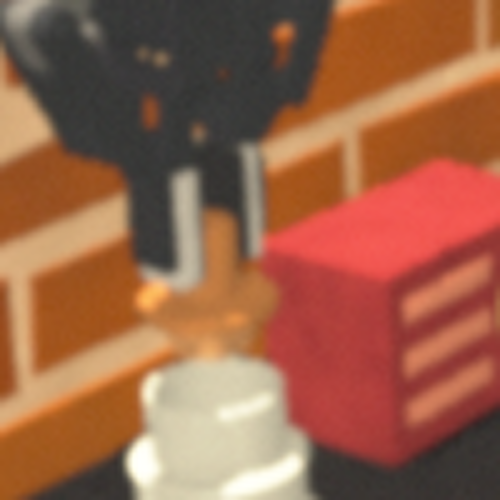

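{"op": "play_rows", "data": {
  "rows": [
    [1, [0, -0.1, 0.5], [0, 0, 0]],
    [1, [0, 0, 0.6], [0, 0, 0]],
    [1, [0, 0, 0.6], [0, 0, 0]],
    [1, [0, 0, 0.4], [0, 0, 0]],
    [1, [0, 0, 0.2], [0, 0, 0]]
  ]
}}

```text
time: 34.65
ee_pos: [0.6048, 0.2944, 0.1629]
tcp_rot: [179.7, -0.2, 89.7]
wrist_force: [-0.2, 0.3, -0.5]
opening: 0.0186
```

{"op": "play_rows", "data": {
  "rows": [
    [1, [0, 0, 0.1], [0, 0, 0]],
    [1, [0, 0, 0.1], [0, 0, 0]]
  ]
}}

```text
time: 34.85
ee_pos: [0.605, 0.2943, 0.1616]
tcp_rot: [179.6, -0.2, 89.7]
wrist_force: [-0.7, -0.2, 8.1]
opening: 0.0188
```

{"op": "play_rows", "data": {
  "rows": [
    [0.7, [0, 0, 0], [0, 0, 0]],
    [0.5, [0, 0, 0], [0, 0, 0]],
    [0.2, [0, 0, 0], [0, 0, 0]],
    [0, [0, 0, 0], [0, 0, 0]],
    [0, [0, 0, 0], [0, 0, 0]]
  ]
}}

```text
time: 35.35
ee_pos: [0.6052, 0.2945, 0.1622]
tcp_rot: [179.5, -0.2, 89.7]
wrist_force: [-0.6, -0.1, -0.8]
opening: 0.0819
```

{"op": "play_rows", "data": {
  "rows": [
    [0, [0, 0, -0.5], [0, 0, 0]],
    [0, [0, 0, -1], [0, 0, 0]],
    [0, [0, 0, -2], [0, 0, 0]],
    [0, [0, 0, -3], [0, 0, 0]],
    [0, [0, 0, -2], [0, 0, 0]],
    [0, [0, -2, -1], [0, 0, 0]],
    [0, [-1, -3.5, 0], [0, 0, 0]],
    [0, [-2, -4, 0], [0, 0, 0]],
    [0, [-3, -3, 0], [0, 0, 0]],
    [0, [-2, -1.5, 0], [0, 0, 0]],
    [0, [-1, 0, 0], [0, 0, 0]],
    [0, [0, 0, 0], [0, 0, 0]]
  ]
}}

```text
time: 36.55
ee_pos: [0.4594, 0.2028, 0.2672]
tcp_rot: [179.1, -0.4, 89.7]
wrist_force: [0.6, -0.8, -0.0]
opening: 0.0852
```

```bash
python3 - <<'E'
from h import *
o=[]
for n,(u,v) in (('side',(245,200)),('top',(238,190))):
    c=camera(n); save(c,n+'_end'); o.append(cv2.resize(c['img'][v-80:v+80,u-80:u+80],(400,400),interpolation=cv2.INTER_CUBIC))
    for k,g,z in (('stopper_cap',(.603,.295),.126),('strainer',(.603,.295),.092),('candle_dish',(.449,.097),0)):
        m=best(c,k,(*g,z+.03)); 
        if m is not None: print(n,k,*fit([(c,m)],k,g,z))
cv2.imwrite('pics/c17.png',np.hstack(o)[:,:,::-1])
E
```

```text
side stopper_cap [0.60591301 0.29113556] 0.19879986665185023
side strainer [0.60391568 0.29417258] 0.4147674263627882
side candle_dish [0.45248927 0.09153262] 0.2030817382930059
top candle_dish [0.44895509 0.09889177] 0.04103448275862065
```

View pics/c17.png

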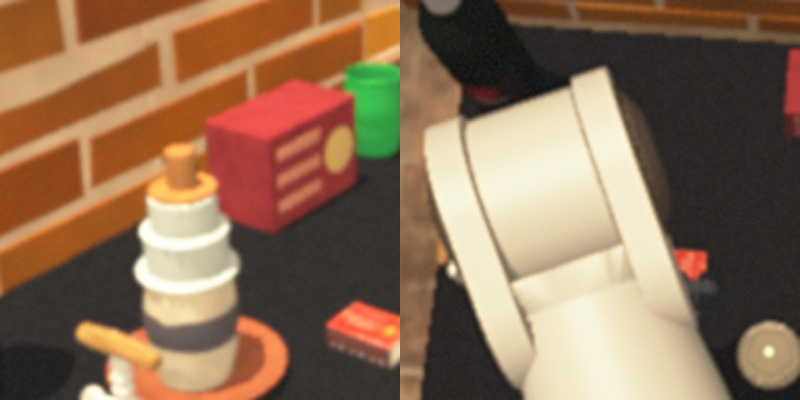

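{"op": "play_rows", "data": {
  "rows": [
    [0, [-2, 0, 0], [0, 0, 0]],
    [0, [-4, 0, 0], [0, 0, 0]],
    [0, [-4, 0, 0], [0, 0, 0]],
    [0, [-4, 0, 0], [0, 0, 0]],
    [0, [-3, 0, 0], [0, 0, 0]],
    [0, [-1, 0, 0], [0, 0, 0]],
    [0, [0, 0, 0], [0, 0, 0]]
  ]
}}

```text
time: 37.65
ee_pos: [0.4603, 0.0203, 0.2616]
tcp_rot: [179.5, -0.3, 90.1]
wrist_force: [-0.4, -0.1, 0.4]
opening: 0.0851
```

```bash
python3 - <<'E'
from h import *
o=[]
for n,(u,v) in (('side',(245,200)),('top',(238,190))):
    c=camera(n); o.append(cv2.resize(c['img'][v-50:v+50,u-50:u+50],(400,400),interpolation=cv2.INTER_CUBIC))
    for k,g,z in (('stopper_cap',(.603,.295),.126),('strainer',(.603,.295),.092),('saucer',(.6,.294),0)):
        m=best(c,k,(*g,z+.03)); 
        if m is not None: print(n,k,*fit([(c,m)],k,g,z))
cv2.imwrite('pics/c18.png',np.hstack(o)[:,:,::-1])
E
```

```text
side stopper_cap [0.60513327 0.29169612] 0.20823516212274207
side strainer [0.60306513 0.29479287] 0.42334889926617747
side saucer [0.60002174 0.29109635] 0.5876305707907284
top stopper_cap [0.60351015 0.29348326] 0.12291169451073991
top strainer [0.60987094 0.29725889] 0.36569367005575604
top saucer [0.64452544 0.31064532] 0.8962876643915432
```

View pics/c18.png

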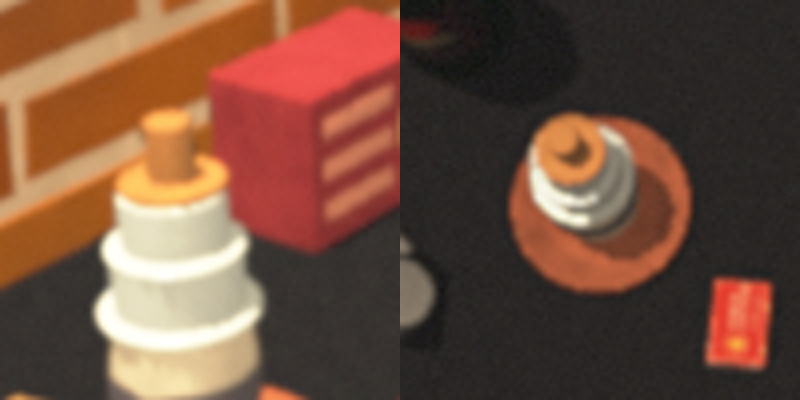

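The stack is centred and level in both views, and the arm is clear of it.

```bash
python3 -c "
from h import *
print(job_done())"
```

```text
the job is handed in; nothing more can be done
None
```

The filter is assembled and handed in: beaker on the saucer, then funnel, strainer and cap, each released before I fetched the next. It took about 38 s of the 122 s, and `job_done` gave no verdict.

- **Alignment:** In the last pictures from both cameras, the four pieces stand upright and level. Every flange and disc lies on the rim below. The beaker is about 2–3 mm from the saucer's middle. The strainer, measured when it was placed, and the cap are each about 1–2 mm from the piece below.
- **Candle and arm:** The candle's measured position matches the start to within a millimetre. The gripper stood open and clear of everything when I handed in.
- **Checks that disagreed:**
  - The two cameras differ by 2–4 mm, so I used averages and compared positions within one camera.
  - The final automatic fits on the partly hidden strainer and saucer were poor. For those two I relied on the pictures and on the arm positions at release.
  - The cap met the strainer with about 8 N just before I let go, well below the limits.

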